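# Kit plated spacers with sprung tongs

### The job

Make up a kit: lift only the top green tray off the nested stack, leaving the one beneath it nested, and stand the tray flat and wholly on the blue mat. Then take the red-handled sprung tongs from their stand and, squeezing them with the gripper, fetch every brass spacer out of the deep pockets of the clear rack and set it down in that tray; the spacers are freshly plated, so handle them with the tongs only, never with the gripper's fingers, and do not let them fall more than a couple of centimetres. Finally put the tongs back upright in their stand, home on its rim, let go, and leave everything else on the bench where it is.

Things in the scene. Friction and masses are not known exactly. Their poses are not given: they have to be found in the camera images.
- stack: lowest tray, fixed to the bench; origin: centre of its underside, x along its length. All three green sheet-metal trays are alike: 118 long (x), 62 wide (y), 34 high; an open trough, sloping 2 mm walls, 3 mm floor (90 x 35 inside, mouth 108 x 52). Round the mouth runs a bead (z 26 to 34) with vertical outer faces 62 apart in y; below it a shoulder (z 20 to 26) set back 1.5.
- tray_2: middle tray, loose, 0.12 kg, nested: its origin 14 mm above the stack's; must stay there. Each shoulder rests on the bead of the tray below, so nested trays are 14 apart with a 6 mm gap between their beads and about 2 mm play sideways. Origin and axes as for the stack.
- tray_1: top tray (slightly lighter green), loose, about 0.12 kg, the one to take; at the start nested with its origin 28 mm above the stack's. Grip it across its width by the bead at mid-length, fingertips no lower than the gap under its bead (z 20 to 26), and lift straight up. Origin: centre of its underside, x along its length, z up.
- mat: blue kitting mat fixed to the bench, 180 (x) x 150 (y) x 2 thick. Origin: centre of its underside.
- rack: fixed rack of clear plastic with orange edges, 136 (x) x 42 (y) x 58 high, floor 6 thick (a white foot plate 160 x 60 shows round it). Six pockets in a row along x, at x = -55, -33, -11, 11, 33, 55 mm, y = 0, each 18 (x) by 34 (y) and 52 deep. Origin: centre of its underside.
- stand: fixed tongs stand: an upright rectangular tube on a foot plate 70 (x) x 90 (y) x 6; inside 14 (x) x 34 (y), outside 24 x 44, rim 86 above the bench. Origin: centre of its underside. The tongs hang in it, legs inside, crossbars on the rim's two ends (y = -20 and 20), their origin 8 mm above the bench, their y along the stand's y (either way round will do).
- tongs: sprung parallel tongs, 0.08 kg, upright in the stand. Origin: between the tips, at their lower end; z up to the handle, jaws close along y. Two legs (z 0 to 80, 8 wide in x, 4 thick, slack: inner faces 20 apart, outer 28); crossbars (z 78 to 83) out to red grip plates (z 80 to 130, 24 wide in x, outer faces 46 apart slack). Pinch the plates from above near z = 105, along y.
- tongs_jaw (a joint): squeeze of the tongs in m: 0 slack, 0.008 gripping a spacer, at most 0.014. Tip gap = finger opening - 26 mm: opening 38 grips a spacer (12); at 42 to 44 it is free, yet the spring (6 N at 0, 10 N at 0.008) still presses the plates on the fingers, so the tongs stay held. The tips' middle is always midway between the fingers.
- spacer_1: brass-coloured spacer, a cylinder 12 in diameter and 20 high, 0.015 kg, standing on the floor of one of the rack's pockets, within 2.5 mm of its middle; absent in some starts. Origin: its middle (10 from either end), z along its axis; the origin stands 16 mm above the bench at the start.
- spacer_2: brass-coloured spacer, a cylinder 12 in diameter and 20 high, 0.015 kg, standing on the floor of one of the rack's pockets, within 2.5 mm of its middle; absent in some starts. Origin: its middle (10 from either end), z along its axis; the origin stands 16 mm above the bench at the start.
- spacer_3: brass-coloured spacer, a cylinder 12 in diameter and 20 high, 0.015 kg, standing on the floor of one of the rack's pockets, within 2.5 mm of its middle; absent in some starts. Origin: its middle (10 from either end), z along its axis; the origin stands 16 mm above the bench at the start.
- spacer_4: brass-coloured spacer, a cylinder 12 in diameter and 20 high, 0.015 kg, standing on the floor of one of the rack's pockets, within 2.5 mm of its middle; absent in some starts. Origin: its middle (10 from either end), z along its axis; the origin stands 16 mm above the bench at the start.
- spacer_5: brass-coloured spacer, a cylinder 12 in diameter and 20 high, 0.015 kg, standing on the floor of one of the rack's pockets, within 2.5 mm of its middle; absent in some starts. Origin: its middle (10 from either end), z along its axis; the origin stands 16 mm above the bench at the start.
- spacer_6: brass-coloured spacer, a cylinder 12 in diameter and 20 high, 0.015 kg, standing on the floor of one of the rack's pockets, within 2.5 mm of its middle; absent in some starts. Origin: its middle (10 from either end), z along its axis; the origin stands 16 mm above the bench at the start.
- tape_roll: bystander, leave alone: yellow roll of tape, 72 across, 24 high. Origin: centre of its underside.
- collar: bystander, leave alone: dark steel collar, 44 across, 14 high. Origin: centre of its underside.
- marker: bystander, leave alone: red marker pen, 120 long, lying. Origin: centre of its underside.
- driver: bystander, leave alone: screwdriver, lying. Origin: centre of its underside.
- jar: bystander, leave alone: amber jar, 54 across, 75 high. Origin: centre of its underside.
- carton: bystander, leave alone: small cardboard carton, 90 x 60 x 50. Origin: centre of its underside.
Not all that is in view belongs to the job. There is more than one size of the stand; the one meant has the size given above.

How it is judged:
By the outcome, as a careful person would: the job done as asked, in the order asked, and still so for the second after the job is handed in, with the robot touching nothing.
Of spacer_1, spacer_2, spacer_3, spacer_4, spacer_5, spacer_6 only 4 to 6 are there at a start; the rules pass over those that are not, and their reading is None.
At some moment in a run one of tray_1 may be knocked a few centimetres aside while the robot is not near it.
It also fails if it takes over 210 s, if anything falls off the work surface, if the arm or the gripper's body presses on something with over 40 N, if the wrist force passes 120 N, or if a joint passes its speed limit or range.

### The arm

A 7-joint arm with a two-finger parallel gripper is mounted at the origin on the work surface. World frame = base frame: x ahead of the robot, y to its left, z up, the work surface at z = 0. Lengths are in m, angles in rad, forces in N, time in s.
With the tool pointing down it reaches from about 0.425 to 0.925 m from the base axis. Payload 6.8 kg.
Tool frame: the origin (TCP) lies at the very end of the fingers, on their centre line; the grasp point (between the pads) lies 19 mm behind it; z points along the fingers, y is the line along which they close (so a half turn about z gives the same grasp; the last joint's range is limited). The gripper opens to 85 mm and grips with 20 to 120 N. Pads are 22 mm wide; open, the fingers measure 114 mm over their backs; the gripper's body (76 mm by 85 mm) begins 54 mm behind the grasp point. The pads swing forward as they close: fully open they stand 13 mm farther back than shut.
Start: joints at [-1.247, 0.477, 0.022, 1.555, -0.011, 1.109, -0.083], TCP at [0.282, 0.613, 0.231] pointing down, gripper open.
Joint ranges: [-2.96, 2.96], [-0.34, 2.1], [-1.41, 1.46], [0.24, 2.44], [-1.37, 4.51], [0.17, 1.92], [-2.96, 2.96]. Speed limits (rad/s): [2.39, 2.39, 3.14, 3.14, 3.14, 3.14, 3.14].

### API

Orientations are given as a unit quaternion [w, x, y, z].
In Python, from station import * gives the robot as it stands.
- The arm moves only by the tool jog_arm, never from a script. Its argument "moves" is one flat list of numbers, 7 for each row, row after row: the shift along the tool's x, y, z normalised to -1 to 1, where 1 is 20 mm, then the turn, a rotation vector about the tool's x, y, z normalised to -1 to 1, where 1 is 4 degrees, then the opening, from 0 (shut) to 1 (fully open). In form: [x, y, z, rx, ry, rz, claw, x, y, z, rx, ry, rz, claw, ...]. A call has exactly 8 rows; each row shifts and turns the commanded pose from where the row before left it, along the tool's axes as they then stand; what a row does not reach is not made up. A row lasts 1/12 s, in which the tool goes at most 41.7 mm and 7.16 degrees, less where a joint would pass 70% of its speed; a pose out of reach is approached as far as the arm can. A call with a number of a shift or a turn outside -1 to 1 is refused whole. A call with a gripper value outside its range is refused whole. The fingers move at their own pace and stop on an object; "grip_force" is the grip in N (left out, the last holds). Time passes only in rows, so rows that do not move let the fingers close, or fill a call up. It gives the time, the measured TCP pose, the force, the opening and the grip force at its end, in the units of the state.
- get_obs(): the state, without advancing time (a new reading comes with each control period).
- read_camera(name): name is "side" or "top"; returns a dict with "color" (420x560x3 uint8, blue, green, red), "fx", "fy", "cx", "cy" (pixels), "k1" (the pictures are not rectified: a ray, as slopes to the right and down, at radius r is drawn at 1 + k1 r^2 times it, then the intrinsics apply), "rvec" (rotation vector, rad) and "tvec" (3), from world to camera coordinates, as OpenCV has them. Camera axes: x right, y down, z forward; pixel columns grow to the right and rows downward; lengths in m; the calibration is good to about 2 mm. A picture is of the moment at which its call begins. There is no depth.
- hand_in(): hands the job in; it is judged then, once.
The state is a dict: "t": time; "q": joint angles; "joint_vel": joint speeds; "joint_torque": joint torques, N m; "eef_pos": TCP position; "tool_rot": TCP orientation; "contact_force": force on the tool from outside, world axes, zero at the start; "torque": the same for the moment, N m; "gripper_width": opening from 0.0 (shut) to 1.0 (fully open); "grasp_force": force on a finger pad.
Only numpy, scipy, OpenCV 4.12 (cv2) and the standard library are available. Lean on these libraries where they do the work, as an engineer would, in place of code of your own. Each camera call takes 0.05 s, during which the arm holds its last target. There are 200 camera calls.

## Working session

There is one attempt and no reset: what is moved stays moved. The work goes in short steps, Python scripts to look and compute and a tool call to move; the robot and the scene stay as the last step left them, time stands still between calls to the robot, and variables do not carry over. Pictures are saved under pics/ and viewed, at most 14 in all, crops included, and the job is handed in when it is done.

Besides the shell and the picture viewer there is one more tool, called after "Emit:" in YAML: its name, and indented under it one key for each argument. jog_arm: Moves the arm, as the interface text tells. Scaled input: -1 to 1 covers 20 mm each way for a shift and 4 degrees each way for a turn. Its arguments: {"type":"object","properties":{"moves":{"type":"array"},"grip_force":{"type":"number"}},"required":["moves"]}

```bash
mkdir -p pics
cat > h.py <<'E'
from station import *
import numpy as np, cv2
from scipy.spatial.transform import Rotation as R
def cam(n): return read_camera(n)
def save(c,f,crop=None,s=1):
    im=c["color"]
    if crop: x0,y0,x1,y1=crop; im=im[y0:y1,x0:x1]
    cv2.imwrite("pics/"+f,cv2.resize(im,None,fx=s,fy=s,interpolation=cv2.INTER_CUBIC))
def ray(c,u,v):
    xd,yd=(u-c["cx"])/c["fx"],(v-c["cy"])/c["fy"]; x,y=xd,yd
    for _ in range(20):
        k=1+c["k1"]*(x*x+y*y); x,y=xd/k,yd/k
    M=R.from_rotvec(np.ravel(c["rvec"])).as_matrix()
    return -M.T@np.ravel(c["tvec"]), M.T@np.array([x,y,1.])
def atz(c,u,v,z):
    o,d=ray(c,u,v); return o+d*(z-o[2])/d[2]
def proj(c,P):
    P=np.atleast_2d(P); M=R.from_rotvec(np.ravel(c["rvec"])).as_matrix()
    p=P@M.T+np.ravel(c["tvec"]); s=p[:,:2]/p[:,2:]; s=s*(1+c["k1"]*(s**2).sum(1,keepdims=True))
    return s*[c["fx"],c["fy"]]+[c["cx"],c["cy"]]
def tri(c1,p1,c2,p2):
    o1,d1=ray(c1,*p1);o2,d2=ray(c2,*p2)
    t=np.linalg.lstsq(np.c_[d1,-d2],o2-o1,rcond=None)[0]
    a,b=o1+t[0]*d1,o2+t[1]*d2; return (a+b)/2,np.linalg.norm(a-b)
E
python3 - <<'E'
from h import *
import pickle
o=get_obs();print({k:np.round(v,3) for k,v in o.items()})
for n in("side","top"):
    c=cam(n);save(c,n+"0.png",s=1.4);pickle.dump(c,open(n+"0.pkl","wb"))
    print(n,{k:np.round(v,3) for k,v in c.items() if k!="color"}, ray(c,280,210)[0])
E
```

```text
{'t': np.float64(0.0), 'q': array([-1.247,  0.478,  0.022,  1.556, -0.011,  1.109, -0.083]), 'joint_vel': array([-0.   ,  0.002, -0.   ,  0.002, -0.   ,  0.002,  0.001]), 'joint_torque': array([ 0.0000e+00, -5.9646e+01,  1.6080e+00, -2.8120e+01,  1.2000e-02,
        9.0000e-03,  0.0000e+00]), 'eef_pos': array([0.282, 0.612, 0.23 ]), 'tool_rot': array([-0.   ,  0.214,  0.977, -0.001]), 'contact_force': array([ 0.063, -0.15 ,  0.751]), 'torque': array([0.031, 0.019, 0.031]), 'grasp_force': np.float64(0.0), 'gripper_width': np.float64(1.0)}
side {'fx': np.float64(534.73), 'fy': np.float64(534.73), 'cx': np.float64(276.516), 'cy': np.float64(220.487), 'k1': np.float64(0.067), 'rvec': array([ 2.117, -0.297,  0.158]), 'tvec': array([-0.531,  0.14 ,  1.303])} [ 0.23411273 -1.13469379  0.8115244 ]
top {'fx': np.float64(421.151), 'fy': np.float64(421.151), 'cx': np.float64(282.85), 'cy': np.float64(206.338), 'k1': np.float64(-0.083), 'rvec': array([ 2.104, -2.157,  0.18 ]), 'tvec': array([-0.012,  0.58 ,  0.895])} [ 0.41875945 -0.02710032  0.98035623]
```

View pics/side0.png

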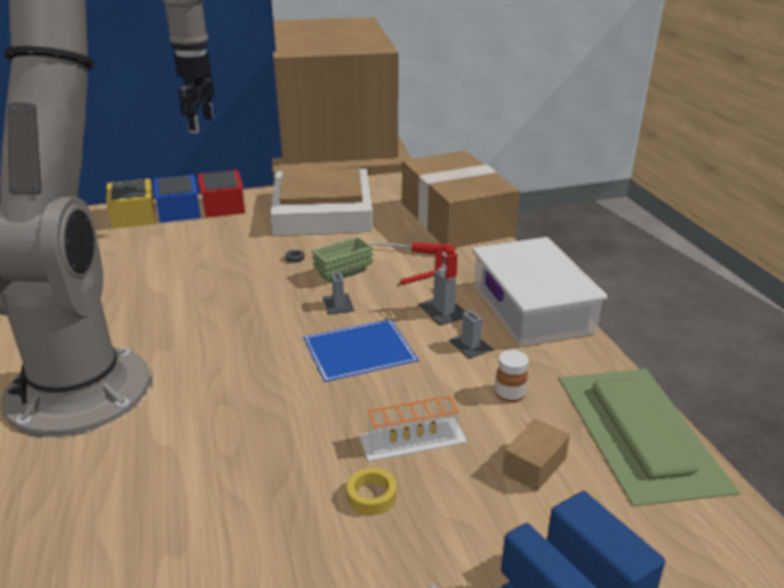

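View pics/top0.png

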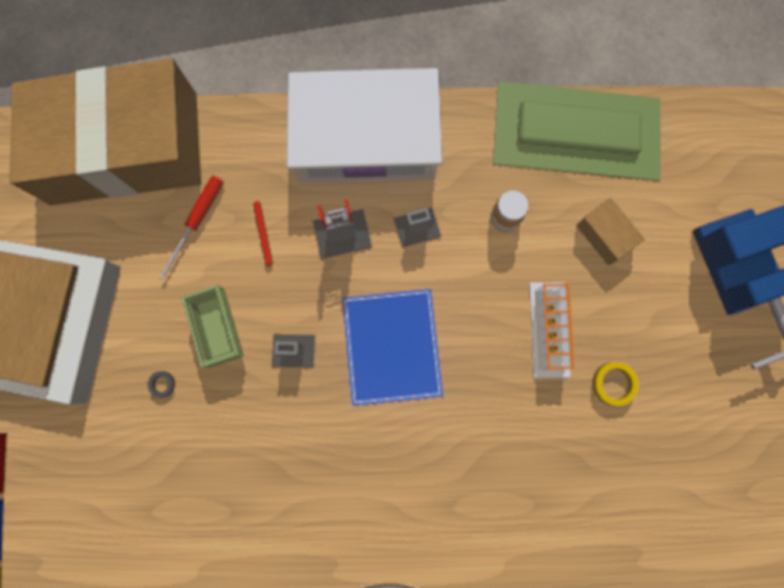

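```bash
cat >> h.py <<'E'
def mont(items,f):
    # items: (cam, x0,y0,w,h,scale)  with ticks in original px
    out=[]
    for c,x0,y0,w,h,s in items:
        im=cv2.resize(c["color"][y0:y0+h,x0:x0+w],None,fx=s,fy=s,interpolation=cv2.INTER_CUBIC)
        for k in range(0,w,10): cv2.line(im,(k*s,0),(k*s,4 if k%50 else 12),(255,255,255),1)
        for k in range(0,h,10): cv2.line(im,(0,k*s),(4 if k%50 else 12,k*s),(255,255,255),1)
        out.append(im)
    return out
def grid(rows,f):
    cv2.imwrite("pics/"+f,np.vstack([np.hstack(r) for r in rows]))
E
python3 - <<'E'
from h import *
import pickle
t=pickle.load(open("top0.pkl","rb"));s=pickle.load(open("side0.pkl","rb"))
a=mont([(t,120,196,66,75,4),(t,215,135,66,75,4),(t,370,195,66,75,4)],0)
b=mont([(s,215,160,66,75,4),(s,280,165,66,75,4),(s,262,270,66,75,4)],0)
grid([a,b],"m1.png")
E
```

```text
(no output)
```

View pics/m1.png

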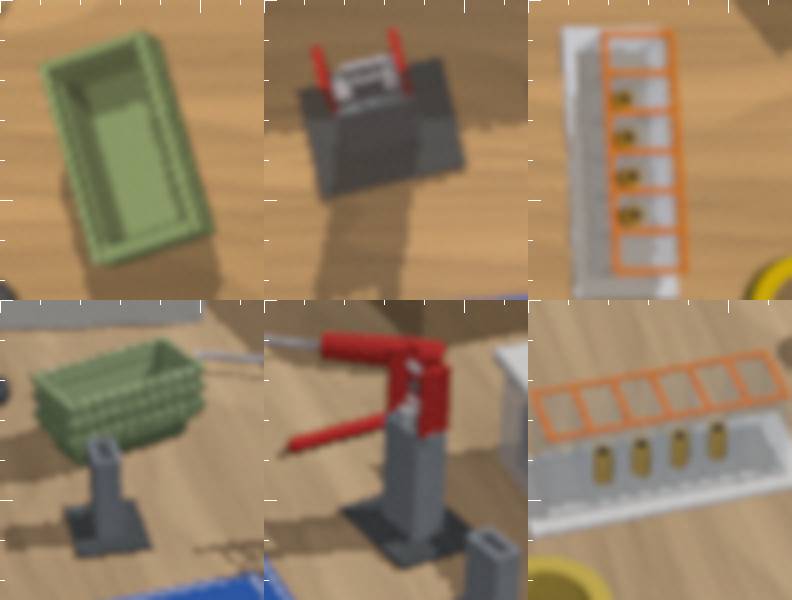

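```bash
cat >> h.py <<'E'
from scipy.optimize import least_squares
def rect(L,W): return np.array([[L,W],[-L,W],[-L,-W],[L,-W]])/2
def fit(cams,pix,loc,x0,fixz=None):
    # loc Nx3 local points; pix list per cam of (idx,u,v); params x,y,z,yaw
    def P(p):
        z=p[2] if fixz is None else fixz
        c,s=np.cos(p[3]),np.sin(p[3]); return np.c_[loc[:,0]*c-loc[:,1]*s+p[0],loc[:,0]*s+loc[:,1]*c+p[1],loc[:,2]+z]
    def f(p):
        Q=P(p); return np.concatenate([(proj(c,Q[[int(i) for i,_,_ in px]])-np.array(px)[:,1:]).ravel() for c,px in zip(cams,pix)])
    r=least_squares(f,x0); return r.x,np.round(r.fun,1)
E
cat > fit0.py <<'E'
from h import *
import pickle
t=pickle.load(open("top0.pkl","rb"));s=pickle.load(open("side0.pkl","rb"))
def order(c,pix,z,yaw,L,W):
    # assign pixels to corners by local sign
    Q=np.array([atz(c,u,v,z) for u,v in pix]); return Q
def run(name,L,W,ztop,tp,sp,cen):
    Q=np.array([atz(t,u,v,ztop) for u,v in tp]); m=Q.mean(0)
    best=None
    for yaw in np.arange(0,np.pi,np.pi/8):
        loc=np.c_[rect(L,W),np.zeros(4)]
        c,sn=np.cos(yaw),np.sin(yaw); C=loc[:,:2]@np.array([[c,sn],[-sn,c]])+m[:2]
        pt=proj(t,np.c_[C,np.full(4,ztop)]); ps=proj(s,np.c_[C,np.full(4,ztop)])
        ass=lambda pp,px:[(int(np.argmin(((pp-p)**2).sum(1))),*p) for p in px]
        A,B=ass(pt,tp),ass(ps,sp)
        if len({a[0] for a in A})<len(A) or len({a[0] for a in B})<len(B): continue
        for cs,px,fz,lab in(([t,s],[A,B],None,"free"),([t,s],[A,B],ztop,"fixz"),([t],[A],ztop,"top"),([s],[B],ztop,"side")):
            x,r=fit(cs,px,loc,[m[0],m[1],ztop,yaw],fz)
            e=np.abs(r).mean(); 
            if best is None or lab not in best or e<best[lab][1]: best=best or {}; best[lab]=(x,e,r)
    for k,(x,e,r) in best.items(): print(name,k,np.round(x[:3]*1000,1),"yaw",round(np.degrees(x[3]),1),r)
run("tray",.118,.062,.062,[(130.5,212.5),(156.75,204),(173.25,254),(145,262.25)],[(223.25,179),(255.75,170),(266,178.75),(233.75,187)],0)
run("foot",.070,.090,.006,[(224,158.25),(259,149.5),(265.5,177),(229.5,185)],[(299,217.5),(317,231.5),(332.75,227.5)],0)
run("rack",.136,.042,.058,[(388.25,203),(405.75,202.5),(410,263),(391.25,263.75)],[(263.25,292.5),(322,282.5),(327.5,294.5),(267.5,305.5)],0)
run("mat",.180,.150,.002,np.array([(344,299),(430,290),(442,395),(353,404)])/1.4,np.array([(304,342),(384,322),(417,358),(325,377)])/1.4,0)
E
python3 fit0.py
```

```text
tray free [526.5 266.   60.5] yaw 18.0 [ 0.5 -0.5  0.3 -1.1 -1.  -1.1  0.6 -0.1 -1.5  0.8 -0.5 -0.2  0.1 -1.3
 -1.7  1.1]
tray fixz [526.3 265.3  63. ] yaw 18.0 [ 0.5 -0.5  0.4 -1.1 -0.9 -1.1  0.7 -0.  -1.6  0.5 -0.5 -0.5  0.1 -1.6
 -1.7  0.8]
tray top [524.8 265.7  62. ] yaw 18.1 [ 0.3  0.2  0.2 -0.4 -1.  -0.4  0.5  0.7]
tray side [ 528.8  263.6 1218.6] yaw 17.7 [-0.6  0.6  0.5 -0.4  1.  -1.4 -0.8  0.9]
foot free [686.3  63.1   1.2] yaw 12.5 [-0.8 -0.7  0.4 -0.6  0.6 -0.9 -0.1  0.  -1.7  0.3 -3.1  1.6  2.5 -1. ]
foot fixz [685.   61.7 -80. ] yaw 12.6 [-0.6 -0.7  0.8 -0.8  1.1 -0.9  0.3  0.1 -2.  -0.7 -3.3  0.5  2.4 -2.2]
foot top [683.7  62.7  46.3] yaw 11.9 [-0.9 -0.4  0.6 -0.1  0.6 -0.1 -0.3  0.5]
foot side [686.3  57.6   6. ] yaw 12.8 [-1.1 -0.  -2.3  1.2  3.4 -1.5]
rack free [ 513.7 -281.8   58.2] yaw -0.7 [-0.4 -1.1  0.7 -0.9  0.1 -0.2 -0.1 -0.6 -1.3  0.6 -0.8  0.1  0.2 -0.1
 -0.8  0.1]
rack fixz [ 513.7 -281.7   58. ] yaw -0.7 [-0.4 -1.1  0.6 -0.9  0.1 -0.2 -0.2 -0.6 -1.3  0.6 -0.8  0.1  0.2 -0.
 -0.8  0.1]
rack top [ 512.2 -281.5   58. ] yaw -0.4 [-0.6 -0.4  0.5 -0.2  0.2  0.4 -0.1  0.1]
rack side [ 515.3 -281.4 -529. ] yaw -1.1 [-0.6  0.3  0.  -0.   0.8 -0.1 -0.2 -0.2]
mat free [491.1 -17.1   0.6] yaw 5.2 [-1.9 -0.5 -0.1 -1.4  1.   0.4 -0.4  1.6 -2.3 -3.   3.2 -2.2  0.8  1.9
 -0.9  4.1]
mat fixz [ 4.91e+02 -1.76e+01  1.00e-01] yaw 5.2 [-1.8 -0.5  0.1 -1.4  1.2  0.4 -0.2  1.7 -2.4 -3.4  3.2 -2.5  0.8  1.5
 -1.   3.8]
mat top [491.2 -18.   -4.8] yaw 4.4 [-1.1 -1.1  0.8 -1.1  0.9  0.9 -0.7  1.2]
mat side [490.9 -16.3 739. ] yaw 7.0 [-3.  -2.9  1.9 -3.1  1.   0.4  0.1  3.9]
```

```bash
cat >> h.py <<'E'
def toolyaw(o):
    w=R.from_quat(np.roll(o["tool_rot"],-1)).as_matrix(); return w
def goto(x,y,z,ydeg,after=None):
    """needed: first turn rz (units of 4deg), then shift in turned tool axes (units of 20mm). ydeg: tool y heading"""
    o=get_obs(); M=toolyaw(o); h=np.degrees(np.arctan2(M[1,1],M[0,1]))
    d=(ydeg-h+90)%180-90
    a=np.radians(h+d); ty=np.array([np.cos(a),np.sin(a),0]); tz=np.array([0,0,-1.]); tx=np.cross(ty,tz)
    T=np.c_[tx,ty,tz]; e=R.from_matrix(M.T@R.from_rotvec([0,0,np.radians(d)]).as_matrix().T@T).as_rotvec(degrees=True)
    s=T.T@(np.array([x,y,z])-o["eef_pos"])/.02
    print("t",round(o["t"],2),"pos",np.round(o["eef_pos"]*1000,1),"h",round(h,2),"w",round(float(o["gripper_width"]),3),"F",np.round(o["contact_force"],1),"gf",round(float(o["grasp_force"]),1))
    print(" turn rz units",round(-d/4,2)," shift units(after turn)",np.round(s,2)," tilt units",np.round(e/4,3))
E
python3 -c "
from h import *
goto(.5265,.2653,.13,108)"
```

```text
t 0.1 pos [282.3 612.6 230.4] h 65.26 w 1.003 F [-0.1  0.7 -0.2] gf 0.0
 turn rz units -10.68  shift units(after turn) [ -6.25 -20.29   5.02]  tilt units [-0.024  0.001  0.   ]
```

Emit:
jog_arm:
  moves: [0,0,0,0,0,-0.9,1,0,0,0,0,0,-0.9,1,0,0,0,0,0,-0.9,1,0,0,0,0,0,-0.9,1,0,0,0,0,0,-0.9,1,0,0,0,0,0,-0.9,1,0,0,0,0,0,-0.9,1,0,0,0,0,0,-0.9,1]
  grip_force: 30

```text
t: 0.77
eef_pos: [0.2824, 0.6127, 0.2307]
tool_rot: [-0.0, -0.037, 0.999, -0.001]
contact_force: [-0.1, 0.5, -0.6]
gripper_width: 1.0
grasp_force: 0.0
```

Emit:
jog_arm:
  moves: [0,0,0,0,0,-0.9,1,0,0,0,0,0,-0.9,1,0,0,0,0,0,-0.9,1,0,0,0,0,0,-0.78,1,-0.3,-0.97,0,0,0,0,1,-0.3,-0.97,0,0,0,0,1,-0.3,-0.97,0,0,0,0,1,-0.3,-0.97,0,0,0,0,1]

```text
t: 1.43
eef_pos: [0.3296, 0.5456, 0.2307]
tool_rot: [-0.0, -0.156, 0.988, -0.0]
contact_force: [0.3, 0.4, -0.3]
gripper_width: 0.998
grasp_force: 0.0
```

Emit:
jog_arm:
  moves: [-0.3,-0.97,0,0,0,0,1,-0.3,-0.97,0,0,0,0,1,-0.3,-0.97,0,0,0,0,1,-0.3,-0.97,0,0,0,0,1,-0.3,-0.97,0.3,0,0,0,1,-0.3,-0.97,0.3,0,0,0,1,-0.3,-0.97,0.3,0,0,0,1,-0.3,-0.97,0.3,0,0,0,1]

```text
t: 2.1
eef_pos: [0.4231, 0.4127, 0.2067]
tool_rot: [-0.0, -0.156, 0.988, -0.0]
contact_force: [0.4, -0.1, 0.8]
gripper_width: 1.0
grasp_force: 0.0
```

Emit:
jog_arm:
  moves: [-0.3,-0.97,0.4,0,0,0,1,-0.3,-0.97,0.4,0,0,0,1,-0.3,-0.97,0.5,0,0,0,1,-0.3,-0.97,0.5,0,0,0,1,-0.3,-0.97,0.5,0,0,0,1,-0.3,-0.97,0.5,0,0,0,1,-0.3,-0.97,0.5,0,0,0,1,0,0,0.5,0,0,0,1]

```text
t: 2.77
eef_pos: [0.5074, 0.2927, 0.1305]
tool_rot: [0.0, -0.153, 0.988, -0.001]
contact_force: [0.5, -0.4, 0.5]
gripper_width: 0.997
grasp_force: 0.0
```

```bash
python3 -c "
from h import *
t=cam('top');s=cam('side')
goto(.5265,.2653,.0505,108)
o=get_obs();print(proj(t,o['eef_pos']),proj(s,o['eef_pos']))
a=mont([(t,110,186,90,90,4)],0)+mont([(s,195,110,90,90,4)],0)
grid([a],'m2.png')"
```

```text
t 2.87 pos [503.9 296.1 129.4] h 107.87 w 1.004 F [0.  0.8 1. ] gf 0.0
 turn rz units -0.03  shift units(after turn) [-0.6  -1.82  3.94]  tilt units [-0.017 -0.052 -0.   ]
[[126.2525795  239.86151114]] [[233.43075314 154.50189334]]
```

View pics/m2.png

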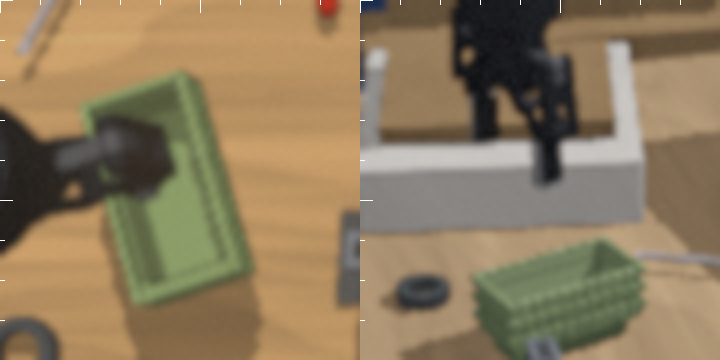

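```bash
python3 -c "
from h import *
import pickle
s=pickle.load(open('side0.pkl','rb'))
p=np.array([.5039,.2961,.1294]);u=np.array([-.307,.952,0])
for dz in (0,.006,.013):
  print(dz,proj(s,[p-u*.049+[0,0,dz],p+u*.049+[0,0,dz],p-u*.0425+[0,0,dz]]))
"
```

```text
0 [[241.85823623 160.50183606]
 [225.37850193 148.74045092]
 [240.72095769 159.69038897]]
0.006 [[241.77613856 158.62538468]
 [225.26590927 146.91808951]
 [240.63667262 157.81762339]]
0.013 [[241.67984532 156.42599898]
 [225.13386944 144.78244603]
 [240.53781478 155.6225821 ]]
```

Emit:
jog_arm:
  moves: [-0.3,-0.9,0,0,0,0,1,-0.3,-0.92,0,0,0,0,1,0,0,0.8,0,0,0,1,0,0,0.8,0,0,0,1,0,0,0.8,0,0,0,1,0,0,0.6,0,0,0,1,0,0,0,0,0,0,1,0,0,0,0,0,0,1]

```text
t: 3.53
eef_pos: [0.5266, 0.2676, 0.0711]
tool_rot: [-0.001, -0.157, 0.988, 0.0]
contact_force: [0.4, -0.5, 0.5]
gripper_width: 1.003
grasp_force: 0.0
```

```bash
python3 -c "
from h import *
goto(.5265,.2653,.0455,108)"
```

```text
t 3.53 pos [526.6 267.6  71.1] h 108.06 w 1.003 F [ 0.4 -0.5  0.5] gf 0.0
 turn rz units 0.01  shift units(after turn) [ 0.04 -0.11  1.28]  tilt units [ 0.003 -0.016  0.   ]
```

Emit:
jog_arm:
  moves: [0,-0.1,0.6,0,0,0,1,0,0,0.6,0,0,0,1,0,0,0.08,0,0,0,1,0,0,0,0,0,0,0.85,0,0,0,0,0,0,0.8,0,0,0,0,0,0,0.77,0,0,0,0,0,0,0.77,0,0,0,0,0,0,0.77]

```text
t: 4.2
eef_pos: [0.5273, 0.2669, 0.0464]
tool_rot: [0.0, -0.157, 0.988, 0.001]
contact_force: [-2.8, 4.7, 1.5]
gripper_width: 0.769
grasp_force: 2.5
```

```bash
python3 -c "
from h import *
goto(.5265,.2653,.0455,108)
o=get_obs();u=np.array([-.307,.952,0]);s=cam('side');t=cam('top')
print(proj(s,[o['eef_pos']-u*.045,o['eef_pos']-u*.045+[0,0,.006]]))
grid([mont([(s,205,140,75,65,5)],0)+mont([(t,110,190,75,65,5)],0)],'m3.png')"
```

```text
t 4.2 pos [527.3 266.9  46.4] h 108.07 w 0.769 F [-2.8  4.7  1.5] gf 2.5
 turn rz units 0.02  shift units(after turn) [ 0.06 -0.07  0.04]  tilt units [ 0.033  0.009 -0.   ]
[[252.17348272 188.59728034]
 [252.11493265 186.81539349]]
```

View pics/m3.png

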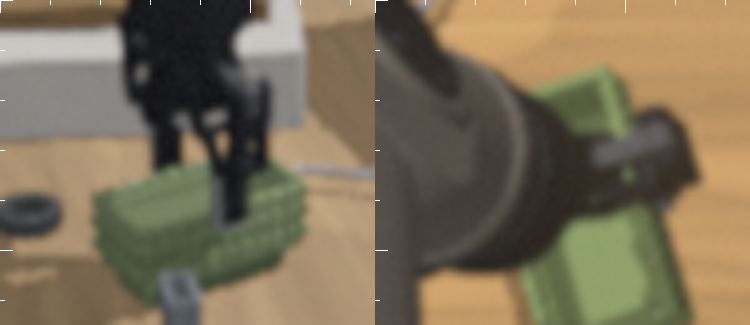

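```bash
python3 -c "
from h import *
import pickle
s=pickle.load(open('side0.pkl','rb'))
u=np.array([-.31,.951,0]);p=np.array([.5273,.2669,0])
for z in (.062,.054,.051,.048): print(z,[(proj(s,p-u*k+[0,0,z])[0]-[205,140])*5 for k in (.031,.045)])
"
```

```text
0.062 [array([222.86358412, 210.41671145]), array([235.27744087, 219.70120501])]
0.054 [array([223.28777526, 222.31900504]), array([235.66994951, 231.65109006])]
0.051 [array([223.44616039, 226.76553993]), array([235.81650293, 236.11532031])]
0.048 [array([223.60417331, 231.20294906]), array([235.96271085, 240.57034292])]
```

Emit:
jog_arm:
  moves: [0,0,0.04,0,0,0,0.6,0,0,0,0,0,0,0.6,0,0,0,0,0,0,0.6,0,0,0,0,0,0,0.6,0,0,-0.15,0,0,0,0.6,0,0,-0.25,0,0,0,0.6,0,0,-0.3,0,0,0,0.6,0,0,-0.5,0,0,0,0.6]
  grip_force: 40

```text
t: 4.97
eef_pos: [0.5277, 0.2636, 0.0689]
tool_rot: [-0.001, -0.156, 0.988, -0.001]
contact_force: [-0.7, -0.5, -0.9]
gripper_width: 0.71
grasp_force: 44.2
```

Emit:
jog_arm:
  moves: [0,0,-0.5,0,0,0,0.6,0,0,-0.5,0,0,0,0.6,0,0,-0.5,0,0,0,0.6,0,0,-0.5,0,0,0,0.6,0,0,-0.5,0,0,0,0.6,0,0,-0.5,0,0,0,0.6,0,0,0,0,0,0,0.6,0,0,0,0,0,0,0.6]

```text
t: 5.63
eef_pos: [0.5283, 0.265, 0.1296]
tool_rot: [0.001, -0.156, 0.988, 0.0]
contact_force: [-0.4, 0.5, -0.8]
gripper_width: 0.711
grasp_force: 44.2
```

```bash
python3 -c "
from h import *
goto(.491,-.017,.11,90)
s=cam('side');t=cam('top')
grid([mont([(s,205,100,75,105,5)],0)+mont([(t,110,170,75,105,5)],0)],'m4.png')"
```

```text
t 5.63 pos [528.3 265.  129.6] h 107.98 w 0.711 F [-0.4  0.5 -0.8] gf 44.2
 turn rz units 4.49  shift units(after turn) [  1.87 -14.1    0.98]  tilt units [ 0.004  0.019 -0.   ]
```

View pics/m4.png

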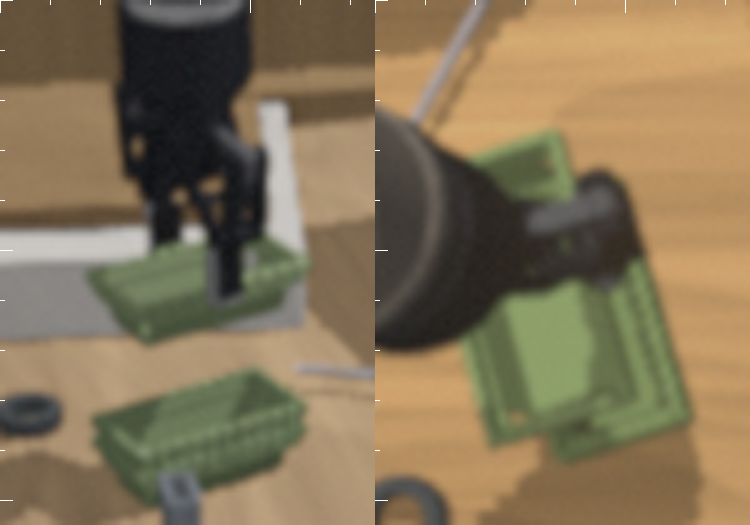

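Emit:
jog_arm:
  moves: [0,0,0,0,0,0.9,0.6,0,0,0,0,0,0.9,0.6,0,0,0,0,0,0.9,0.6,0,0,0,0,0,0.9,0.6,0,0,0,0,0,0.89,0.6,0.1,-0.5,0,0,0,0,0.6,0.1,-0.8,0,0,0,0,0.6,0.1,-0.8,0,0,0,0,0.6]

```text
t: 6.4
eef_pos: [0.5213, 0.221, 0.1283]
tool_rot: [-0.001, -0.001, 1.0, -0.001]
contact_force: [-0.3, 0.6, -1.6]
gripper_width: 0.716
grasp_force: 44.2
```

Emit:
jog_arm:
  moves: [0.1,-0.8,0,0,0,0,0.6,0.1,-0.8,0,0,0,0,0.6,0.1,-0.8,0,0,0,0,0.6,0.1,-0.8,0,0,0,0,0.6,0.1,-0.8,0,0,0,0,0.6,0.1,-0.8,0,0,0,0,0.6,0.1,-0.8,0,0,0,0,0.6,0.1,-0.8,0,0,0,0,0.6]

```text
t: 7.07
eef_pos: [0.5053, 0.0918, 0.129]
tool_rot: [-0.0, 0.0, 1.0, -0.0]
contact_force: [-0.2, 0.9, -1.9]
gripper_width: 0.71
grasp_force: 44.2
```

Emit:
jog_arm:
  moves: [0.1,-0.8,0,0,0,0,0.6,0.1,-0.8,0,0,0,0,0.6,0.1,-0.8,0,0,0,0,0.6,0.1,-0.8,0.5,0,0,0,0.6,0.1,-0.8,0.5,0,0,0,0.6,0.1,-0.8,0.5,0,0,0,0.6,0,0,0.5,0,0,0,0.6,0,0,0,0,0,0,0.6]

```text
t: 7.73
eef_pos: [0.492, -0.0035, 0.0874]
tool_rot: [-0.002, 0.001, 1.0, -0.0]
contact_force: [0.1, -0.1, -1.9]
gripper_width: 0.706
grasp_force: 44.2
```

```bash
python3 -c "
from h import *
goto(.491,-.017,.021,90)
t=cam('top');s=cam('side')
# mat segmentation
for n,c in(('top',t),('side',s)):
  im=c['color'].astype(int);m=((im[...,0]-im[...,2]>60)&(im[...,0]>110)).astype(np.uint8)
  k,l,st,ce=cv2.connectedComponentsWithStats(m)
  print(n,[(x.tolist()) for x in st[1:] if x[4]>800])
grid([mont([(s,200,160,110,120,3)],0)+mont([(t,230,190,110,120,3)],0)],'m5.png')"
```

```text
t 7.73 pos [492.   -3.5  87.4] h 89.84 w 0.706 F [ 0.1 -0.1 -1.9] gf 44.2
 turn rz units -0.04  shift units(after turn) [ 0.05 -0.68  3.32]  tilt units [-0.011 -0.045 -0.   ]
top [[501, 148, 59, 36, 1134]]
side [[220, 229, 78, 42, 2008], [396, 352, 78, 64, 1908], [363, 375, 62, 45, 1020]]
```

View pics/m5.png

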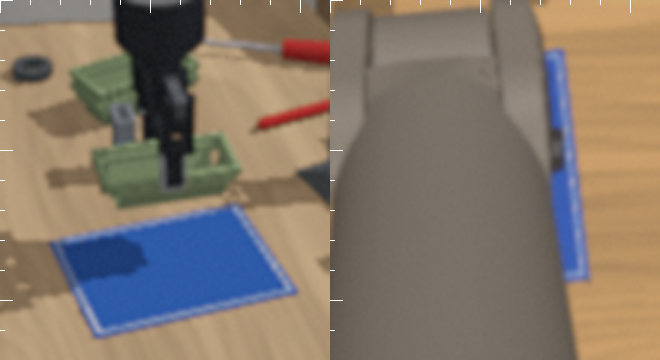

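Emit:
jog_arm:
  moves: [0,-0.35,0,0,0,-0.04,0.6,0,-0.33,0.5,0,0,0,0.6,0,0,0.6,0,0,0,0.6,0,0,0.6,0,0,0,0.6,0,0,0.6,0,0,0,0.6,0,0,0.5,0,0,0,0.6,0,0,0.2,0,0,0,0.6,0,0,0,0,0,0,0.6]

```text
t: 8.5
eef_pos: [0.4934, -0.0149, 0.0279]
tool_rot: [-0.001, -0.002, 1.0, -0.0]
contact_force: [0.2, -0.4, -1.2]
gripper_width: 0.711
grasp_force: 44.2
```

Emit:
jog_arm:
  moves: [0,0,0,0,0,0,0.6,0,0,0.1,0,0,0,0.6,0,0,0,0,0,0,0.6,0,0,0.1,0,0,0,0.6,0,0,0,0,0,0,0.6,0,0,0,0,0,0,0.6,0,0,0,0,0,0,0.6,0,0,0,0,0,0,0.6]

```text
t: 9.17
eef_pos: [0.4941, -0.0148, 0.025]
tool_rot: [0.0, -0.002, 1.0, 0.0]
contact_force: [-0.3, 0.6, -1.5]
gripper_width: 0.711
grasp_force: 44.2
```

```bash
python3 -c "
from h import *
goto(.491,-.017,.020,90)"
```

```text
t 9.17 pos [494.1 -14.8  25. ] h 90.18 w 0.711 F [-0.3  0.6 -1.5] gf 44.2
 turn rz units 0.04  shift units(after turn) [ 0.16 -0.11  0.25]  tilt units [ 0.     0.002 -0.   ]
```

Emit:
jog_arm:
  moves: [0.1,-0.1,0.1,0,0,0,0.6,0,0,0.1,0,0,0,0.6,0,0,0,0,0,0,0.6,0,0,0.05,0,0,0,0.6,0,0,0,0,0,0,0.6,0,0,0,0,0,0,0.6,0,0,0,0,0,0,0.6,0,0,0,0,0,0,0.6]

```text
t: 9.83
eef_pos: [0.4918, -0.017, 0.0203]
tool_rot: [-0.0, -0.001, 1.0, -0.0]
contact_force: [-3.1, -0.4, 6.5]
gripper_width: 0.712
grasp_force: 45.1
```

Emit:
jog_arm:
  moves: [0,0,0,0,0,0,0.8,0,0,0,0,0,0,1,0,0,0,0,0,0,1,0,0,0,0,0,0,1,0,0,-0.3,0,0,0,1,0,0,-0.8,0,0,0,1,0,0,-0.9,0,0,0,1,0,0,-0.9,0,0,0,1]

```text
t: 10.5
eef_pos: [0.4918, -0.0168, 0.0787]
tool_rot: [-0.0, -0.002, 1.0, -0.0]
contact_force: [0.9, -0.3, -0.2]
gripper_width: 0.999
grasp_force: 0.0
```

Emit:
jog_arm:
  moves: [0,0,-0.9,0,0,-0.5,1,0,0,-0.9,0,0,-0.5,1,0,0,-0.9,0,0,-0.5,1,0,0,-0.9,0,0,-0.5,1,0,0,-0.9,0,0,-0.5,1,0,0,-0.9,0,0,-0.5,1,0,0,-0.6,0,0,0,1,0,0,0,0,0,0,1]

```text
t: 11.17
eef_pos: [0.4937, -0.0168, 0.2008]
tool_rot: [0.003, -0.106, 0.994, 0.0]
contact_force: [0.5, -0.1, 0.3]
gripper_width: 0.999
grasp_force: 0.0
```

```bash
python3 -c "
from h import *
goto(.685,.0625,.20,102.3)"
```

```text
t 11.17 pos [493.7 -16.8 200.8] h 102.16 w 0.999 F [ 0.5 -0.1  0.3] gf 0.0
 turn rz units -0.03  shift units(after turn) [-10.19   1.83   0.04]  tilt units [-0.007  0.073  0.   ]
```

Emit:
jog_arm:
  moves: [-0.7,0.12,0,0,0,0,1,-0.7,0.12,0,0,0,0,1,-0.7,0.12,0,0,0,0,1,-0.7,0.12,0,0,0,0,1,-0.7,0.12,0,0,0,0,1,-0.7,0.12,0,0,0,0,1,-0.7,0.12,0,0,0,0,1,-0.7,0.12,0,0,0,0,1]

```text
t: 11.83
eef_pos: [0.5975, 0.0258, 0.1968]
tool_rot: [-0.001, -0.106, 0.994, -0.0]
contact_force: [-0.5, -0.3, -0.0]
gripper_width: 0.998
grasp_force: 0.0
```

Emit:
jog_arm:
  moves: [-0.7,0.14,0,0,0,0,1,-0.7,0.14,0,0,0,0,1,-0.7,0.14,0,0,0,0,1,-0.7,0.14,0,0,0,0,1,-0.7,0.14,0,0,0,0,1,-0.7,0.14,0,0,0,0,1,-0.3,0.04,0,0,0,0,1,0,0,0,0,0,0,1]

```text
t: 12.5
eef_pos: [0.6821, 0.0626, 0.1967]
tool_rot: [-0.001, -0.106, 0.994, 0.0]
contact_force: [0.2, -0.3, 0.9]
gripper_width: 0.998
grasp_force: 0.0
```

```bash
cat > ov.py <<'E'
from h import *
import sys
def tongs_lines(x,y,z,h,sq=0):
    a=np.radians(h);ty=np.array([np.cos(a),np.sin(a),0]);tx=np.array([ty[1],-ty[0],0])
    L=[]
    for sg in(1,-1):
        for yy in (.023-sq/2,):
            q=[np.array([x,y,z])+tx*i+ty*sg*yy+[0,0,k] for i,k in((-.012,.08),(.012,.08),(.012,.13),(-.012,.13))]
            L+=[(q[i],q[(i+1)%4]) for i in range(4)]
    return L
def box_lines(x,y,z,h,W,Lx):
    a=np.radians(h);ty=np.array([np.cos(a),np.sin(a),0]);tx=np.array([ty[1],-ty[0],0])
    q=[np.array([x,y,z])+tx*i*W/2+ty*j*Lx/2 for i,j in((1,1),(1,-1),(-1,-1),(-1,1))]
    return [(q[i],q[(i+1)%4]) for i in range(4)]
def over(c,lines,x0,y0,w,h,s,col=(255,255,0)):
    im=cv2.resize(c["color"][y0:y0+h,x0:x0+w],None,fx=s,fy=s,interpolation=cv2.INTER_CUBIC)
    for a,b in lines:
        p=(proj(c,[a,b])-[x0,y0]+.5)*s
        cv2.line(im,tuple(int(v) for v in np.round(p[0])),tuple(int(v) for v in np.round(p[1])),col,1)
    return im
E
python3 - <<'E'
from ov import *
import pickle
goto(.685,.0625,.20,102.3)
t0=pickle.load(open("top0.pkl","rb"));s0=pickle.load(open("side0.pkl","rb"))
x,y,h=.685,.0625,102.3
L=tongs_lines(x,y,.008,h)+box_lines(x,y,.006,h,.07,.09)+box_lines(x,y,.086,h,.024,.044)
A=[over(t0,[],215,135,66,66,6),over(t0,L,215,135,66,66,6)]
B=[over(s0,[],285,165,66,66,6)[:200],over(s0,L,285,165,66,66,6)]
s=cam('side')
grid([A],"m6.png")
grid([[over(s0,L,285,165,66,80,6),over(s,L,285,105,66,80,6)]],"m7.png")
E
```

```text
t 12.5 pos [682.1  62.6 196.7] h 102.23 w 0.998 F [ 0.2 -0.3  0.9] gf 0.0
 turn rz units -0.02  shift units(after turn) [-0.14 -0.03 -0.17]  tilt units [ 0.003 -0.015  0.   ]
```

View pics/m6.png

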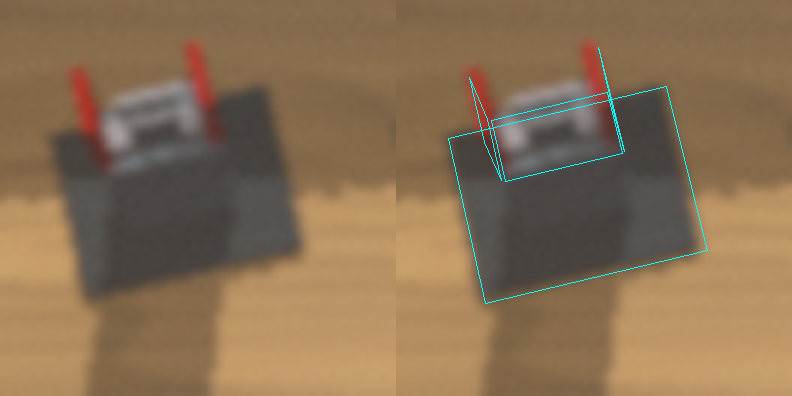

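View pics/m7.png

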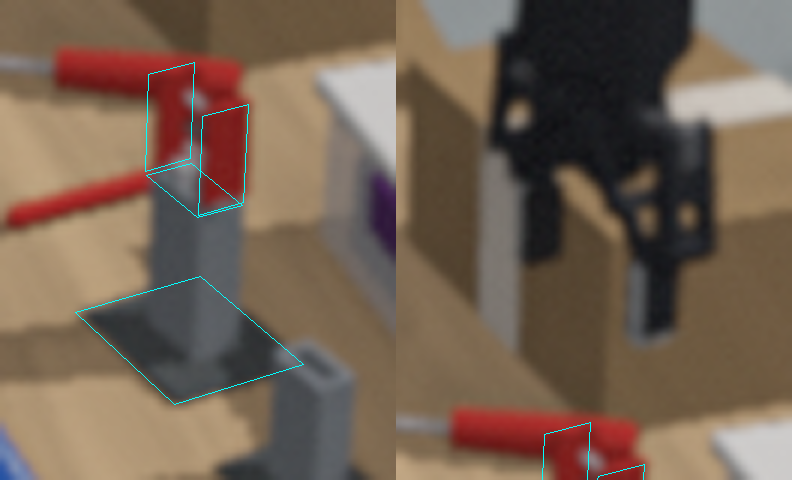

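```bash
python3 -c "
from h import *
goto(.6865,.0628,.093,102.3)"
```

```text
t 12.55 pos [681.4  61.9 196.9] h 102.19 w 1.003 F [-0.4  0.3  1.2] gf 0.0
 turn rz units -0.03  shift units(after turn) [-0.26 -0.01  5.19]  tilt units [ 0.    -0.022  0.   ]
```

Emit:
jog_arm:
  moves: [-0.26,0,0,0,0,0,1,0,0,0.6,0,0,0,1,0,0,0.6,0,0,0,1,0,0,0.6,0,0,0,1,0,0,0.6,0,0,0,1,0,0,0.6,0,0,0,1,0,0,0.6,0,0,0,1,0,0,0,0,0,0,1]

```text
t: 13.22
eef_pos: [0.6848, 0.0627, 0.1222]
tool_rot: [-0.003, -0.106, 0.994, -0.0]
contact_force: [-0.9, 0.7, -0.4]
gripper_width: 0.999
grasp_force: 0.0
```

Emit:
jog_arm:
  moves: [0,0,0.5,0,0,0,1,0,0,0.5,0,0,0,1,0,0,0.4,0,0,0,1,0,0,0,0,0,0,1,0,0,0,0,0,0,1,0,0,0,0,0,0,0.8,0,0,0,0,0,0,0.7,0,0,0,0,0,0,0.6]

```text
t: 13.88
eef_pos: [0.6873, 0.0629, 0.0986]
tool_rot: [0.001, -0.106, 0.994, 0.0]
contact_force: [0.0, 0.6, 0.8]
gripper_width: 0.61
grasp_force: 0.0
```

```bash
python3 -c "
from h import *
goto(.6865,.0628,.093,102.3)"
```

```text
t 13.88 pos [687.3  62.9  98.6] h 102.18 w 0.61 F [0.  0.6 0.8] gf 0.0
 turn rz units -0.03  shift units(after turn) [0.04 0.   0.28]  tilt units [-0.001  0.017  0.   ]
```

Emit:
jog_arm:
  moves: [0,0,0.25,0,0,0,0.6,0,0,0,0,0,0,0.57,0,0,0,0,0,0,0.55,0,0,0,0,0,0,0.55,0,0,0,0,0,0,0.55,0,0,0,0,0,0,0.55,0,0,0,0,0,0,0.55,0,0,0,0,0,0,0.55]
  grip_force: 25

```text
t: 14.55
eef_pos: [0.6869, 0.063, 0.093]
tool_rot: [0.0, -0.106, 0.994, 0.0]
contact_force: [-0.6, 1.1, 0.3]
gripper_width: 0.548
grasp_force: 0.2
```

Emit:
jog_arm:
  moves: [0,0,0,0,0,0,0.53,0,0,0,0,0,0,0.53,0,0,0,0,0,0,0.53,0,0,0,0,0,0,0.53,0,0,0,0,0,0,0.53,0,0,0,0,0,0,0.53,0,0,0,0,0,0,0.53,0,0,0,0,0,0,0.53]

```text
t: 15.22
eef_pos: [0.687, 0.0629, 0.093]
tool_rot: [0.0, -0.106, 0.994, 0.0]
contact_force: [0.1, -0.3, 1.6]
gripper_width: 0.531
grasp_force: 6.3
```

Emit:
jog_arm:
  moves: [0,0,0,0,0,0,0.5,0,0,0,0,0,0,0.5,0,0,0,0,0,0,0.5,0,0,0,0,0,0,0.5,0,0,0,0,0,0,0.5,0,0,0,0,0,0,0.5,0,0,0,0,0,0,0.5,0,0,0,0,0,0,0.5]

```text
t: 15.88
eef_pos: [0.6872, 0.0628, 0.0934]
tool_rot: [0.0, -0.106, 0.994, -0.0]
contact_force: [-0.1, -0.9, 5.5]
gripper_width: 0.5
grasp_force: 8.4
```

```bash
python3 -c "
from h import *
goto(.6865,.0628,.093,102.3);print(get_obs()['torque'])"
```

```text
t 15.88 pos [687.2  62.8  93.4] h 102.17 w 0.5 F [-0.1 -0.9  5.5] gf 8.4
 turn rz units -0.03  shift units(after turn) [0.04 0.01 0.02]  tilt units [-0.003  0.012  0.   ]
[-0.09365054  0.08885759  0.04060159]
```

Emit:
jog_arm:
  moves: [0,0,-0.1,0,0,0,0.5,0,0,-0.3,0,0,0,0.5,0,0,-0.5,0,0,0,0.5,0,0,-0.5,0,0,0,0.5,0,0,-0.5,0,0,0,0.5,0,0,-0.5,0,0,0,0.5,0,0,-0.5,0,0,0,0.5,0,0,-0.5,0,0,0,0.5]

```text
t: 16.55
eef_pos: [0.687, 0.0629, 0.1623]
tool_rot: [0.0, -0.106, 0.994, 0.0]
contact_force: [-0.2, 0.0, -0.9]
gripper_width: 0.503
grasp_force: 7.4
```

Emit:
jog_arm:
  moves: [0,0,-0.6,0,0,0,0.5,0,0,-0.6,0,0,0,0.5,0,0,-0.6,0,0,0,0.5,0,0,-0.4,0,0,0,0.5,0,0,0,0,0,0.8,0.5,0,0,0,0,0,0.8,0.5,0,0,0,0,0,0.8,0.5,0,0,0,0,0,0.8,0.5]

```text
t: 17.22
eef_pos: [0.6868, 0.0629, 0.2054]
tool_rot: [0.0, 0.007, 1.0, 0.0]
contact_force: [-0.1, -0.2, -1.0]
gripper_width: 0.503
grasp_force: 7.4
```

Run:
```python
from ov import *
import pickle
t=cam('top');s=cam('side');pickle.dump((t,s),open("c1.pkl","wb"))
goto(.502,-.2818,.195,89.3)
o=get_obs();p=o['eef_pos'];M=toolyaw(o);h=np.degrees(np.arctan2(M[1,1],M[0,1]))
L=tongs_lines(p[0],p[1],p[2]-.0854,h)
uv=proj(s,p).astype(int)[0];print(uv,proj(t,p))
# spacers & pockets, using the average rack pose
rk=np.array([.5137,-.2817]);a=np.radians(-.7)
RL=[]
for k in(-55,-33,-11,11,33,55):
    c=rk+np.array([np.cos(a),np.sin(a)])*k/1000
    RL+=box_lines(c[0],c[1],.058,89.3,.018,.034)
tr=box_lines(.4918,-.017,.036,90,.118,.062)
grid([[over(s,L,270,120,75,96,4),over(s,[],270,120,75,96,4)],[over(t,tr,240,205,75,50,4),over(s,RL,260,275,75,50,4)]],"m8.png")
```

```text
t 17.32 pos [686.8  63.  205.2] h 89.35 w 0.502 F [ 0.7  0.5 -0.4] gf 7.4
 turn rz units 0.01  shift units(after turn) [  9.03 -17.35   0.51]  tilt units [-0.001 -0.001 -0.   ]
[319 156] [[234.63712447 138.83892905]]
```

View pics/m8.png

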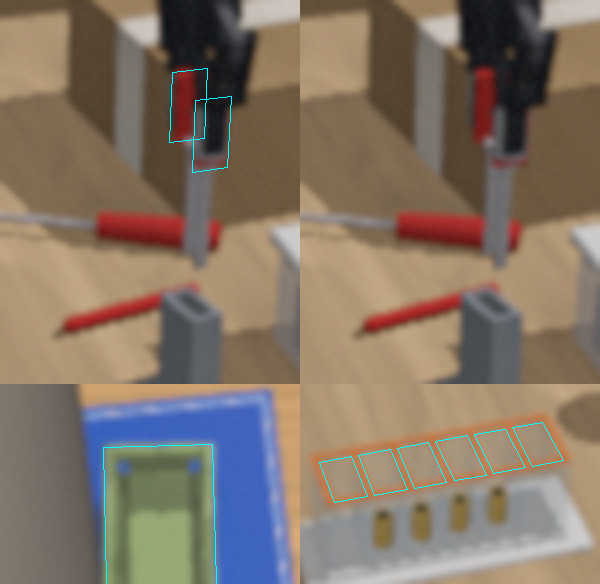

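```bash
cat > sp.py <<'E'
from h import *
import pickle
rk=np.array([.5137,-.2817]);a=np.radians(-.7);ux=np.array([np.cos(a),np.sin(a)])
K=(-55,-33,-11,11,33,55)
th=np.linspace(0,2*np.pi,24)[:-1]
def brass(c): 
    hsv=cv2.cvtColor(c["color"],cv2.COLOR_BGR2HSV).astype(int); return hsv
def cyl(p,z0=.006): return np.vstack([np.c_[p[0]+.006*np.cos(th),p[1]+.006*np.sin(th),np.full(23,z)] for z in(z0,z0+.02)])
def silh(c,p,x0,y0,w,h,S=4,z0=.006):
    m=np.zeros((h*S,w*S),np.uint8)
    q=(proj(c,cyl(p,z0))-[x0,y0]+.5)*S
    cv2.fillConvexPoly(m,cv2.convexHull(np.round(q).astype(np.int32)),255); return m
E
python3 - <<'E'
from sp import *
t=pickle.load(open("top0.pkl","rb"));s=pickle.load(open("side0.pkl","rb"))
for n,c in(("top",t),("side",s)):
  for k in K[1:5]:
    p=np.r_[rk+ux*k/1000,.016]; u,v=proj(c,p)[0]; u,v=int(u),int(v)
    im=c["color"][v-9:v+10,u-8:u+9].astype(float)
    sat=im.max(2)-im.min(2); 
    m=(sat>60)&(im[...,0]<90)&(im[...,2]<190)&(im[...,2]-im[...,1]<45)
    ys,xs=np.nonzero(m); 
    pred=proj(c,cyl(p)); ph=cv2.convexHull(pred.astype(np.float32)); M=cv2.moments(ph); pc=(M['m10']/M['m00'],M['m01']/M['m00'])
    print(n,k,"seen",round(xs.mean()+u-8,1),round(ys.mean()+v-9,1),m.sum(),"pred",np.round(pc,1),round(M['m00']),"bbox",xs.min()+u-8,xs.max()+u-8,ys.min()+v-9,ys.max()+v-9,"predbb",np.round(pred.min(0),1),np.round(pred.max(0),1))
E
```

```text
top -33 seen 394.8 245.5 26 pred [394.9 248.3] 33 bbox 393 397 239 250 predbb [391.2 245.4] [398.6 251.2]
top -11 seen 394.3 236.9 24 pred [394.4 238.8] 33 bbox 392 397 229 247 predbb [390.7 235.7] [398.  241.7]
top 11 seen 393.6 229.1 19 pred [393.8 229.3] 33 bbox 392 396 220 238 predbb [390.2 226.2] [397.5 232.3]
top 33 seen 393.1 220.8 15 pred [393.3 219.8] 33 bbox 391 395 218 228 predbb [389.7 216.7] [397. 223.]
side -33 seen 280.0 311.5 18 pred [280.1 311.2] 53 bbox 279 281 309 314 predbb [277.3 305.9] [282.8 316.5]
side -11 seen 287.6 309.9 23 pred [289.7 309.4] 53 bbox 281 291 307 314 predbb [286.9 304.1] [292.4 314.7]
side 11 seen 297.0 307.9 17 pred [299.2 307.6] 53 bbox 291 300 305 311 predbb [296.5 302.4] [302.  312.9]
side 33 seen 306.2 306.0 20 pred [308.7 305.9] 52 bbox 300 310 303 310 predbb [305.9 300.6] [311.5 311.1]
```

Run:
```python
from sp import *
t=pickle.load(open("top0.pkl","rb"));s=pickle.load(open("side0.pkl","rb"))
for k in K[1:5]:
  p=np.r_[rk+ux*k/1000,.016]; out=[]
  for n,c in(("top",t),("side",s)):
    pred=proj(c,cyl(p)); lo=np.floor(pred.min(0)-1.5).astype(int); hi=np.ceil(pred.max(0)+1.5).astype(int)
    im=c["color"][lo[1]:hi[1]+1,lo[0]:hi[0]+1].astype(float)
    w=np.clip((im[...,1:].min(2)-im[...,0])-25,0,60)
    if n=="top": w[im[...,2]-im[...,1]>50]=0
    ys,xs=np.mgrid[lo[1]:hi[1]+1,lo[0]:hi[0]+1]
    if n=="side": w[im.max(2)>150]=0
    ob=np.array([(xs*w).sum(),(ys*w).sum()])/w.sum()
    M=cv2.moments(cv2.convexHull(pred.astype(np.float32))); pc=np.array((M['m10'],M['m01']))/M['m00']
    d=ob-pc; q=atz(c,*(proj(c,p)[0]+d),.016)-p
    out.append((n,np.round(d,2),"mm",np.round(q[:2]*1000,1)))
  print(k,out)
x0,y0=380,200
grid([[cv2.resize(t["color"][200:268,380:416],None,fx=8,fy=8,interpolation=cv2.INTER_CUBIC)[:480], cv2.resize(s["color"][285:325,262:325],None,fx=8,fy=12,interpolation=cv2.INTER_CUBIC)]],"m9.png")
```

```text
-33 [('top', array([0.14, 0.83]), 'mm', array([-1.9, -0.2])), ('side', array([0.24, 0.12]), 'mm', array([ 0.4, -0.5]))]
-11 [('top', array([0.35, 0.44]), 'mm', array([-1. , -0.8])), ('side', array([0.14, 0.15]), 'mm', array([ 0.1, -0.6]))]
11 [('top', array([-0.29, -0.04]), 'mm', array([0.1, 0.7])), ('side', array([ 0.16, -0.58]), 'mm', array([0.9, 1.7]))]
33 [('top', array([-0.12, -0.26]), 'mm', array([0.6, 0.2])), ('side', array([ 0.2, -0.5]), 'mm', array([1. , 1.5]))]
```

View pics/m9.png

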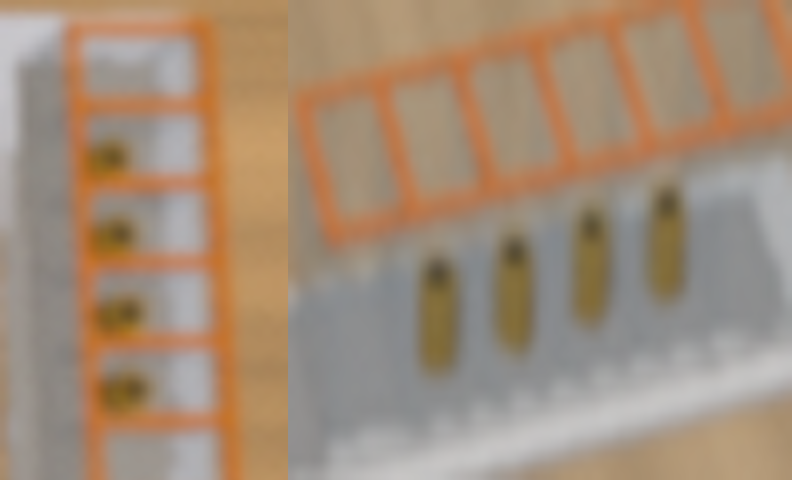

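```bash
python3 -c "
from h import *
goto(.5475,-.281,.160,89.3)"
```

```text
t 17.32 pos [686.8  63.  205.2] h 89.35 w 0.502 F [ 0.7  0.5 -0.4] gf 7.4
 turn rz units 0.01  shift units(after turn) [  6.75 -17.28   2.26]  tilt units [-0.001 -0.001 -0.   ]
```

Emit:
jog_arm:
  moves: [0.28,-0.72,0,0,0,0,0.5,0.28,-0.72,0,0,0,0,0.5,0.28,-0.72,0,0,0,0,0.5,0.28,-0.72,0,0,0,0,0.5,0.28,-0.72,0,0,0,0,0.5,0.28,-0.72,0,0,0,0,0.5,0.28,-0.72,0,0,0,0,0.5,0.28,-0.72,0,0,0,0,0.5]

```text
t: 17.98
eef_pos: [0.6401, -0.0536, 0.205]
tool_rot: [0.0, 0.006, 1.0, 0.0]
contact_force: [1.0, -0.6, -0.9]
gripper_width: 0.507
grasp_force: 7.4
```

Emit:
jog_arm:
  moves: [0.28,-0.72,0,0,0,0,0.5,0.28,-0.72,0,0,0,0,0.5,0.28,-0.72,0,0,0,0,0.5,0.28,-0.72,0,0,0,0,0.5,0.28,-0.72,0,0,0,0,0.5,0.28,-0.72,0,0,0,0,0.5,0.28,-0.72,0,0,0,0,0.5,0.28,-0.72,0,0,0,0,0.5]

```text
t: 18.65
eef_pos: [0.5941, -0.1679, 0.2049]
tool_rot: [-0.0, 0.005, 1.0, 0.0]
contact_force: [-0.3, -0.2, -1.0]
gripper_width: 0.501
grasp_force: 7.4
```

Emit:
jog_arm:
  moves: [0.28,-0.72,0,0,0,0,0.5,0.28,-0.72,0,0,0,0,0.5,0.28,-0.72,0,0,0,0,0.5,0.28,-0.72,0,0,0,0,0.5,0.28,-0.72,0.4,0,0,0,0.5,0.28,-0.72,0.5,0,0,0,0.5,0.28,-0.72,0.5,0,0,0,0.5,0.28,-0.72,0.5,0,0,0,0.5]

```text
t: 19.32
eef_pos: [0.5481, -0.2825, 0.1666]
tool_rot: [0.0, 0.005, 1.0, -0.0]
contact_force: [0.9, -0.6, -0.6]
gripper_width: 0.502
grasp_force: 7.4
```

Emit:
jog_arm:
  moves: [0,0,0.3,0,0,0,0.5,0,0,0,0,0,0,0.5,0,0,0,0,0,0,0.5,0,0,0,0,0,0,0.5,0,0,0,0,0,0,0.5,0,0,0,0,0,0,0.5,0,0,0,0,0,0,0.5,0,0,0,0,0,0,0.5]

```text
t: 19.98
eef_pos: [0.549, -0.2809, 0.1612]
tool_rot: [0.0, 0.005, 1.0, -0.0]
contact_force: [0.3, -0.3, -1.1]
gripper_width: 0.503
grasp_force: 7.4
```

Run:
```python
from ov import *
import pickle
t=cam('top');s=cam('side');pickle.dump((t,s),open("c2.pkl","wb"))
goto(.5475,-.281,.160,89.3)
o=get_obs();p=o['eef_pos'];M=toolyaw(o);h=np.degrees(np.arctan2(M[1,1],M[0,1]))
a=np.radians(h);ty=np.array([np.cos(a),np.sin(a),0]);tx=np.array([ty[1],-ty[0],0])
tip=p-[0,0,.0854]
L=[]
for sg in(1,-1):
    q=[tip+tx*i+ty*sg*.0125+[0,0,k] for i,k in((-.004,0),(.004,0),(.004,.08),(-.004,.08))]
    L+=[(q[i],q[(i+1)%4]) for i in range(4)]
c=np.array([.5137,-.2817])+np.array([np.cos(np.radians(-.7)),np.sin(np.radians(-.7))])*.033
L2=box_lines(c[0],c[1],.058,89.3,.018,.034)
grid([[over(s,[],275,235,60,80,6),over(s,L+L2,275,235,60,80,6)]],"m10.png")
```

```text
t 20.08 pos [ 548.8 -281.1  161. ] h 89.39 w 0.499 F [ 0.3 -0.  -1. ] gf 7.4
 turn rz units 0.02  shift units(after turn) [0.07 0.   0.05]  tilt units [-0.001  0.003  0.   ]
```

View pics/m10.png

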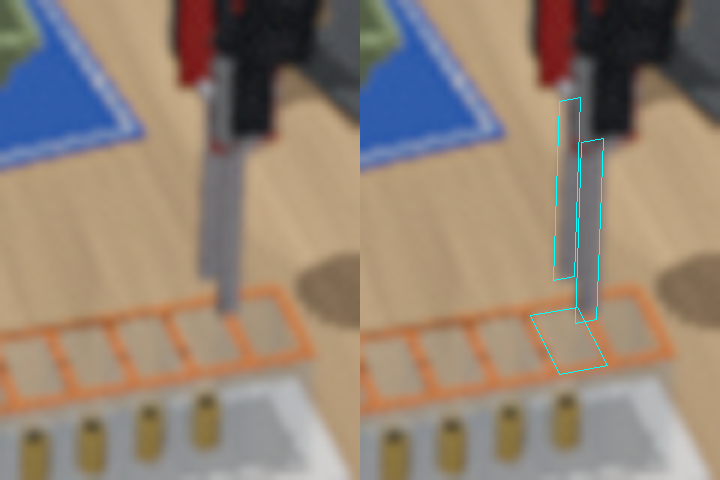

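Emit:
jog_arm:
  moves: [0.06,0,0.3,0,0,0,0.51,0,0,0.4,0,0,0,0.51,0,0,0.4,0,0,0,0.51,0,0,0.4,0,0,0,0.51,0,0,0.4,0,0,0,0.51,0,0,0.4,0,0,0,0.51,0,0,0,0,0,0,0.51,0,0,0,0,0,0,0.51]

```text
t: 20.75
eef_pos: [0.5471, -0.2811, 0.1141]
tool_rot: [-0.001, 0.005, 1.0, 0.0]
contact_force: [-0.8, 0.4, -0.6]
gripper_width: 0.512
grasp_force: 7.1
```

Emit:
jog_arm:
  moves: [0,0,0.1,0,0,0,0.51,0,0,0.1,0,0,0,0.51,0,0,0.15,0,0,0,0.51,0,0,0.15,0,0,0,0.51,0,0,0.15,0,0,0,0.51,0,0,0.15,0,0,0,0.51,0,0,0,0,0,0,0.51,0,0,0,0,0,0,0.51]

```text
t: 21.42
eef_pos: [0.5474, -0.2812, 0.0987]
tool_rot: [-0.0, 0.005, 1.0, 0.0]
contact_force: [-0.6, 1.1, -0.8]
gripper_width: 0.51
grasp_force: 7.1
```

Run:
```python
from ov import *
s=cam('side')
goto(.5475,-.281,.095,89.3);print(get_obs()['torque'])
grid([[over(s,[],275,255,60,65,8)]],"m11.png")
```

```text
t 21.47 pos [ 547.5 -281.2   98.8] h 89.38 w 0.513 F [ 0.5 -0.  -0.5] gf 7.1
 turn rz units 0.02  shift units(after turn) [0.   0.01 0.19]  tilt units [ 0.    -0.001  0.   ]
[ 0.00216506 -0.03977426  0.01413224]
```

View pics/m11.png

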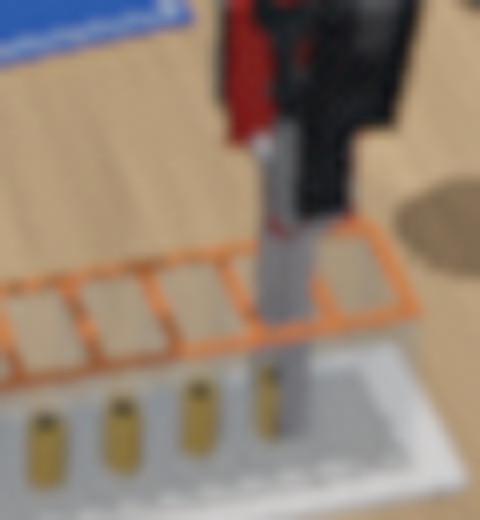

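Emit:
jog_arm:
  moves: [0.03,0,0.1,0,0,0,0.51,0,0,0.1,0,0,0,0.51,0,0,0,0,0,0,0.48,0,0,0,0,0,0,0.45,0,0,0,0,0,0,0.42,0,0,0,0,0,0,0.4,0,0,0,0,0,0,0.4,0,0,0,0,0,0,0.4]

```text
t: 22.13
eef_pos: [0.5469, -0.2812, 0.0949]
tool_rot: [0.0, 0.005, 1.0, -0.0]
contact_force: [-0.6, -0.1, -0.1]
gripper_width: 0.427
grasp_force: 25.1
```

Run:
```python
from ov import *
goto(.5475,-.281,.095,89.3);print(get_obs()['torque'])
```

```text
t 22.13 pos [ 546.9 -281.2   94.9] h 89.38 w 0.427 F [-0.6 -0.1 -0.1] gf 25.1
 turn rz units 0.02  shift units(after turn) [-0.03  0.01 -0.  ]  tilt units [-0.001  0.001  0.   ]
[0.02360359 0.0702777  0.04863326]
```

Emit:
jog_arm:
  moves: [0,0,-0.2,0,0,0,0.4,0,0,-0.4,0,0,0,0.4,0,0,-0.5,0,0,0,0.4,0,0,-0.5,0,0,0,0.4,0,0,-0.6,0,0,0,0.4,0,0,-0.6,0,0,0,0.4,0,0,-0.6,0,0,0,0.4,0,0,-0.5,0,0,0,0.4]

```text
t: 22.8
eef_pos: [0.5473, -0.2814, 0.1749]
tool_rot: [0.001, 0.005, 1.0, -0.0]
contact_force: [1.1, 0.2, -0.7]
gripper_width: 0.428
grasp_force: 25.1
```

```bash
cat > tr.py <<'E'
from h import *
import pickle
def green(c,n):
    im=c["color"].astype(int); m=(im[...,1]-im[...,2]>8)&(im[...,1]-im[...,0]>20)
    r=(slice(215,280),slice(205,310)) if n=="side" else (slice(190,300),slice(230,330))
    k=np.zeros(m.shape,np.uint8);k[r]=m[r]; return k
def info(c,n):
    k=green(c,n); ys,xs=np.nonzero(k)
    if len(xs)<30: return n,len(xs)
    return n,len(xs),np.round([xs.mean(),ys.mean()],2),[xs.min(),xs.max(),ys.min(),ys.max()], np.round(cv2.minAreaRect(np.c_[xs,ys].astype(np.float32)),1) if 0 else cv2.minAreaRect(np.c_[xs,ys].astype(np.float32))
E
python3 - <<'E'
from tr import *
for f in("c1.pkl","c2.pkl"):
    t,s=pickle.load(open(f,"rb")); print(f,info(t,"top"),info(s,"side"))
t=cam("top");s=cam("side");print(info(t,"top"),info(s,"side"))
goto(.5248,-.017,.13,90)
# brass in tongs: 
o=get_obs();uv=proj(s,o["eef_pos"]-[0,0,.085])[0];print(uv)
u,v=uv.astype(int);im=s["color"][v-12:v+8,u-10:u+10].astype(int);w=im[...,1:].min(2)-im[...,0]
m=(w>45)&(im.max(2)<170);ys,xs=np.nonzero(m);print(m.sum(),xs.mean()+u-10,ys.mean()+v-12,ys.min()+v-12,ys.max()+v-12)
E
```

```text
c1.pkl ('top', 1242, array([279.29, 247.15]), [np.int64(266), np.int64(293), np.int64(221), np.int64(272)], ((279.17626953125, 246.22738647460938), (51.03359603881836, 26.870054244995117), 88.60282135009766)) ('side', 763, array([256.  , 241.25]), [np.int64(233), np.int64(280), np.int64(229), np.int64(253)], ((256.8283996582031, 241.07974243164062), (19.54730987548828, 46.112937927246094), 81.02737426757812))
c2.pkl ('top', 1173, array([279.23, 247.76]), [np.int64(266), np.int64(293), np.int64(221), np.int64(271)], ((279.31719970703125, 246.0044403076172), (50.59469985961914, 26.57745933532715), 88.60282135009766)) ('side', 753, array([256.36, 241.41]), [np.int64(233), np.int64(280), np.int64(229), np.int64(253)], ((256.98651123046875, 241.41893005371094), (18.905881881713867, 45.86731719970703), 80.53767395019531))
('top', 1156, array([279.24, 247.93]), [np.int64(266), np.int64(293), np.int64(221), np.int64(271)], ((279.3096008300781, 246.00454711914062), (50.580902099609375, 26.563899993896484), 88.63607025146484)) ('side', 750, array([256.33, 241.39]), [np.int64(233), np.int64(280), np.int64(229), np.int64(253)], ((256.98651123046875, 241.41893005371094), (18.905881881713867, 45.86731719970703), 80.53767395019531))
t 22.9 pos [ 548.1 -281.9  175.4] h 89.37 w 0.429 F [-0.  -0.2 -1.3] gf 25.1
 turn rz units -0.16  shift units(after turn) [ 1.17 13.24  2.27]  tilt units [-0.02   0.055  0.   ]
[310.23230323 279.2623375 ]
8 309.125 276.5 273 280
```

Emit:
jog_arm:
  moves: [0.06,0.5,0,0,0,-0.16,0.4,0.07,0.7,0,0,0,0,0.4,0.07,0.75,0,0,0,0,0.4,0.07,0.75,0,0,0,0,0.4,0.07,0.75,0,0,0,0,0.4,0.07,0.75,0,0,0,0,0.4,0.07,0.75,0,0,0,0,0.4,0.07,0.75,0,0,0,0,0.4]

```text
t: 23.57
eef_pos: [0.5349, -0.1645, 0.1719]
tool_rot: [-0.001, -0.001, 1.0, 0.001]
contact_force: [0.3, 0.5, -1.7]
gripper_width: 0.433
grasp_force: 25.2
```

Emit:
jog_arm:
  moves: [0.06,0.75,0,0,0,0,0.4,0.06,0.75,0,0,0,0,0.4,0.06,0.75,0,0,0,0,0.4,0.06,0.75,0,0,0,0,0.4,0.06,0.75,0,0,0,0,0.4,0.06,0.75,0,0,0,0,0.4,0.06,0.75,0,0,0,0,0.4,0.06,0.75,0,0,0,0,0.4]

```text
t: 24.23
eef_pos: [0.5249, -0.0448, 0.172]
tool_rot: [-0.001, -0.001, 1.0, 0.0]
contact_force: [-0.4, 0.6, -0.9]
gripper_width: 0.428
grasp_force: 25.2
```

Emit:
jog_arm:
  moves: [0.06,0.75,0,0,0,0,0.4,0.06,0.74,0,0,0,0,0.4,0,0,0.5,0,0,0,0.4,0,0,0.6,0,0,0,0.4,0,0,0.6,0,0,0,0.4,0,0,0.5,0,0,0,0.4,0,0,0,0,0,0,0.4,0,0,0,0,0,0,0.4]

```text
t: 24.9
eef_pos: [0.523, -0.0174, 0.1279]
tool_rot: [-0.001, -0.0, 1.0, -0.0]
contact_force: [1.3, -0.1, -0.3]
gripper_width: 0.433
grasp_force: 25.2
```

Run:
```python
from tr import *
goto(.5248,-.017,.0949,90)
s=cam("side");print(info(s,"side"))
```

```text
t 24.9 pos [523.  -17.4 127.9] h 90.02 w 0.433 F [ 1.3 -0.1 -0.3] gf 25.2
 turn rz units 0.01  shift units(after turn) [-0.09  0.02  1.65]  tilt units [-0.003 -0.033 -0.   ]
('side', 706, array([255.82, 241.79]), [np.int64(233), np.int64(280), np.int64(229), np.int64(253)], ((256.98651123046875, 241.41893005371094), (18.905881881713867, 45.86731719970703), 80.53767395019531))
```

Emit:
jog_arm:
  moves: [-0.05,0,0.4,0,0,0,0.4,0,0,0.4,0,0,0,0.4,0,0,0.4,0,0,0,0.4,0,0,0.2,0,0,0,0.4,0,0,0.15,0,0,0,0.4,0,0,0,0,0,0,0.4,0,0,0,0,0,0,0.4,0,0,0,0,0,0,0.4]

```text
t: 25.62
eef_pos: [0.5252, -0.0174, 0.0981]
tool_rot: [0.0, -0.0, 1.0, 0.0]
contact_force: [-0.1, 0.4, -0.4]
gripper_width: 0.426
grasp_force: 25.2
```

```bash
python3 -c "
from tr import *
goto(.5248,-.017,.0949,90)"
```

```text
t 25.62 pos [525.2 -17.4  98.1] h 90.02 w 0.426 F [-0.1  0.4 -0.4] gf 25.2
 turn rz units 0.0  shift units(after turn) [0.02 0.02 0.16]  tilt units [ 0.001  0.007 -0.   ]
```

Emit:
jog_arm:
  moves: [0,0,0.14,0,0,0,0.4,0,0,0,0,0,0,0.4,0,0,0,0,0,0,0.44,0,0,0,0,0,0,0.46,0,0,0,0,0,0,0.48,0,0,0,0,0,0,0.5,0,0,0,0,0,0,0.51,0,0,0,0,0,0,0.51]

```text
t: 26.28
eef_pos: [0.525, -0.0174, 0.0951]
tool_rot: [0.0, -0.0, 1.0, 0.0]
contact_force: [0.4, -0.5, -0.4]
gripper_width: 0.506
grasp_force: 7.1
```

Emit:
jog_arm:
  moves: [0,0,-0.1,0,0,0,0.51,0,0,-0.3,0,0,0,0.51,0,0,-0.5,0,0,0,0.51,0,0,-0.7,0,0,0,0.51,0,0,-0.8,0,0,0,0.51,0,0,-0.8,0,0,0,0.51,0,0,-0.4,0,0,0,0.51,0,0,0,0,0,0.16,0.51]

```text
t: 26.95
eef_pos: [0.5265, -0.0174, 0.1696]
tool_rot: [0.002, 0.006, 1.0, 0.0]
contact_force: [1.0, 0.4, -0.6]
gripper_width: 0.512
grasp_force: 7.1
```

```bash
cat >> tr.py <<'E'
def brasspx(c,x0,y0,x1,y1):
    im=c["color"][y0:y1,x0:x1].astype(int);w=im[...,1:].min(2)-im[...,0]
    m=((w>40)&(im.max(2)<165)&(im[...,2]>=im[...,1]-5)).astype(np.uint8)
    k,l,st,ce=cv2.connectedComponentsWithStats(m)
    return [(int(st[i,4]),np.round(ce[i]+[x0,y0],1).tolist()) for i in range(1,k) if st[i,4]>3]
E
python3 -c "
from tr import *
goto(.5252,-.2806,.161,89.3)
s=cam('side');t=cam('top');print(info(t,'top'),info(s,'side'))
print('side tray',brasspx(s,225,222,290,262)); print('side rack',brasspx(s,262,290,330,325))
print('top tray',brasspx(t,260,215,300,280)); print('top rack',brasspx(t,385,200,412,268))
p=[.5248,-.017,.015];print(proj(s,p),proj(t,p))"
```

```text
t 26.95 pos [526.5 -17.4 169.6] h 89.36 w 0.512 F [ 1.   0.4 -0.6] gf 7.1
 turn rz units 0.01  shift units(after turn) [ -0.1  -13.16   0.43]  tilt units [ 0.008  0.065 -0.   ]
('top', 0) ('side', 721, array([255.86, 241.49]), [np.int64(233), np.int64(280), np.int64(229), np.int64(253)], ((256.98651123046875, 241.41893005371094), (18.905881881713867, 45.86731719970703), 80.53767395019531))
side tray [(18, [268.2, 239.5])]
side rack [(12, [299.5, 307.5]), (18, [290.0, 309.5]), (18, [280.0, 311.5])]
top tray []
top rack [(13, [393.5, 229.5]), (18, [394.1, 239.3]), (20, [394.4, 249.2])]
[[268.14906817 242.61388146]] [[279.31461074 232.29313305]]
```

Emit:
jog_arm:
  moves: [0,-0.5,0,0,0,0,0.51,0,-0.7,0,0,0,0,0.51,0,-0.75,0,0,0,0,0.51,0,-0.75,0,0,0,0,0.51,0,-0.75,0,0,0,0,0.51,0,-0.75,0,0,0,0,0.51,0,-0.75,0,0,0,0,0.51,0,-0.75,0,0,0,0,0.51]

```text
t: 27.72
eef_pos: [0.5227, -0.133, 0.166]
tool_rot: [-0.001, 0.006, 1.0, -0.0]
contact_force: [0.7, 0.3, -0.7]
gripper_width: 0.511
grasp_force: 7.1
```

Emit:
jog_arm:
  moves: [0,-0.75,0,0,0,0,0.51,0,-0.75,0,0,0,0,0.51,0,-0.75,0,0,0,0,0.51,0,-0.75,0,0,0,0,0.51,0,-0.75,0,0,0,0,0.51,0,-0.75,0,0,0,0,0.51,0,-0.75,0,0,0,0,0.51,0,-0.75,0,0,0,0,0.51]

```text
t: 28.38
eef_pos: [0.5212, -0.2528, 0.1658]
tool_rot: [-0.001, 0.006, 1.0, 0.0]
contact_force: [1.1, -0.3, -0.4]
gripper_width: 0.507
grasp_force: 7.1
```

Emit:
jog_arm:
  moves: [0,-0.75,0,0,0,0,0.51,0,-0.71,0,0,0,0,0.51,0,0,0,0,0,0,0.51,0,0,0,0,0,0,0.51,0,0,0,0,0,0,0.51,0,0,0,0,0,0,0.51,0,0,0,0,0,0,0.51,0,0,0,0,0,0,0.51]

```text
t: 29.05
eef_pos: [0.5222, -0.2797, 0.167]
tool_rot: [-0.0, 0.005, 1.0, 0.0]
contact_force: [1.0, -0.4, -0.9]
gripper_width: 0.511
grasp_force: 7.1
```

```bash
python3 -c "
from tr import *
goto(.5252,-.2806,.112,89.3)"
```

```text
t 29.05 pos [ 522.2 -279.7  167. ] h 89.45 w 0.511 F [ 1.  -0.4 -0.9] gf 7.1
 turn rz units 0.04  shift units(after turn) [-0.15 -0.04  2.75]  tilt units [ 0.005 -0.001  0.   ]
```

Emit:
jog_arm:
  moves: [-0.15,-0.04,0,0,0,0,0.51,0,0,0.3,0,0,0,0.51,0,0,0.4,0,0,0,0.51,0,0,0.5,0,0,0,0.51,0,0,0.5,0,0,0,0.51,0,0,0.5,0,0,0,0.51,0,0,0.4,0,0,0,0.51,0,0,0,0,0,0,0.51]

```text
t: 29.72
eef_pos: [0.5237, -0.2808, 0.1126]
tool_rot: [-0.002, 0.005, 1.0, 0.001]
contact_force: [0.1, 0.5, -0.9]
gripper_width: 0.51
grasp_force: 7.1
```

```bash
python3 -c "
from tr import *
goto(.5252,-.2806,.0948,89.3)"
```

```text
t 29.72 pos [ 523.7 -280.8  112.6] h 89.38 w 0.51 F [ 0.1  0.5 -0.9] gf 7.1
 turn rz units 0.02  shift units(after turn) [-0.08  0.01  0.89]  tilt units [ 0.021 -0.053  0.   ]
```

Emit:
jog_arm:
  moves: [-0.03,0,0.15,0,0,0,0.51,0,0,0.15,0,0,0,0.51,0,0,0.15,0,0,0,0.51,0,0,0.15,0,0,0,0.51,0,0,0.15,0,0,0,0.51,0,0,0.1,0,0,0,0.51,0,0,0,0,0,0,0.51,0,0,0,0,0,0,0.51]

```text
t: 30.38
eef_pos: [0.5257, -0.2814, 0.098]
tool_rot: [-0.0, 0.005, 1.0, 0.0]
contact_force: [1.2, 0.2, -0.6]
gripper_width: 0.512
grasp_force: 7.1
```

Emit:
jog_arm:
  moves: [0,0,0,0,0,0,0.51,0,0,0,0,0,0,0.51,0,0,0,0,0,0,0.48,0,0,0,0,0,0,0.45,0,0,0,0,0,0,0.42,0,0,0,0,0,0,0.4,0,0,0,0,0,0,0.4,0,0,0,0,0,0,0.4]

```text
t: 31.05
eef_pos: [0.5258, -0.2815, 0.0983]
tool_rot: [0.0, 0.005, 1.0, -0.0]
contact_force: [-0.3, 0.9, 1.5]
gripper_width: 0.427
grasp_force: 24.9
```

```bash
python3 -c "
from tr import *
goto(.5252,-.2806,.0948,89.3)"
```

```text
t 31.05 pos [ 525.8 -281.5   98.3] h 89.38 w 0.427 F [-0.3  0.9  1.5] gf 24.9
 turn rz units 0.02  shift units(after turn) [0.03 0.04 0.18]  tilt units [-0.001  0.005  0.   ]
```

Emit:
jog_arm:
  moves: [0,0,-0.2,0,0,0,0.4,0,0,-0.4,0,0,0,0.4,0,0,-0.5,0,0,0,0.4,0,0,-0.6,0,0,0,0.4,0,0,-0.6,0,0,0,0.4,0,0,-0.6,0,0,0,0.4,0,0,-0.6,0,0,0,0.4,0,0,-0.3,0,0,0,0.4]

```text
t: 31.72
eef_pos: [0.5266, -0.2819, 0.1767]
tool_rot: [0.001, 0.005, 1.0, -0.001]
contact_force: [-0.5, -0.1, -1.3]
gripper_width: 0.429
grasp_force: 25.1
```

Emit:
jog_arm:
  moves: [0.05,0.5,0,0,0,-0.16,0.4,0.06,0.7,0,0,0,0,0.4,0.06,0.75,0,0,0,0,0.4,0.06,0.75,0,0,0,0,0.4,0.06,0.75,0,0,0,0,0.4,0.06,0.75,0,0,0,0,0.4,0.06,0.75,0,0,0,0,0.4,0.06,0.75,0,0,0,0,0.4]

```text
t: 32.38
eef_pos: [0.5153, -0.1647, 0.1731]
tool_rot: [-0.001, -0.001, 1.0, 0.001]
contact_force: [0.8, 0.0, -1.3]
gripper_width: 0.428
grasp_force: 25.2
```

```bash
python3 -c "
from tr import *
goto(.5028,-.017,.13,90)
s=cam('side');t=cam('top');print(info(t,'top'),info(s,'side'))
print('side tray',brasspx(s,225,222,290,262)); print('side rack',brasspx(s,262,290,330,325))"
```

```text
t 32.38 pos [ 515.3 -164.7  173.1] h 90.12 w 0.428 F [ 0.8  0.  -1.3] gf 25.2
 turn rz units 0.03  shift units(after turn) [0.62 7.38 2.15]  tilt units [ 0.015 -0.03   0.   ]
('top', 1123, array([279.28, 248.54]), [np.int64(266), np.int64(293), np.int64(221), np.int64(271)], ((279.3096008300781, 246.00454711914062), (50.580902099609375, 26.563899993896484), 88.63607025146484)) ('side', 705, array([255.34, 241.46]), [np.int64(233), np.int64(277), np.int64(229), np.int64(253)], ((256.0945739746094, 241.56759643554688), (18.905881881713867, 44.058929443359375), 80.53767395019531))
side tray [(18, [268.2, 239.5]), (6, [279.0, 250.5])]
side rack [(18, [290.0, 309.5]), (18, [280.0, 311.5])]
```

Emit:
jog_arm:
  moves: [0.07,0.75,0,0,0,0,0.4,0.07,0.75,0,0,0,0,0.4,0.07,0.75,0,0,0,0,0.4,0.07,0.75,0,0,0,0,0.4,0.07,0.75,0,0,0,0,0.4,0.07,0.75,0,0,0,0,0.4,0.07,0.75,0,0,0,0,0.4,0.07,0.75,0,0,0,0,0.4]

```text
t: 33.15
eef_pos: [0.5043, -0.0467, 0.1735]
tool_rot: [-0.001, -0.0, 1.0, -0.0]
contact_force: [-0.2, 0.2, -1.8]
gripper_width: 0.426
grasp_force: 25.2
```

Emit:
jog_arm:
  moves: [0.05,0.75,0,0,0,0,0.4,0.05,0.55,0,0,0,0,0.4,0,0,0.5,0,0,0,0.4,0,0,0.6,0,0,0,0.4,0,0,0.6,0,0,0,0.4,0,0,0.4,0,0,0,0.4,0,0,0,0,0,0,0.4,0,0,0,0,0,0,0.4]

```text
t: 33.82
eef_pos: [0.5026, -0.0221, 0.1314]
tool_rot: [-0.001, 0.0, 1.0, -0.0]
contact_force: [-0.6, 0.6, -0.2]
gripper_width: 0.432
grasp_force: 25.2
```

```bash
python3 -c "
from tr import *
goto(.5028,-.017,.0983,90)
s=cam('side');print(info(s,'side'))"
```

```text
t 33.82 pos [502.6 -22.1 131.4] h 89.98 w 0.432 F [-0.6  0.6 -0.2] gf 25.2
 turn rz units -0.01  shift units(after turn) [-0.01  0.25  1.66]  tilt units [-0.006 -0.021 -0.   ]
('side', 672, array([255.49, 241.94]), [np.int64(233), np.int64(280), np.int64(229), np.int64(253)], ((256.98651123046875, 241.41893005371094), (18.905881881713867, 45.86731719970703), 80.53767395019531))
```

Emit:
jog_arm:
  moves: [0.03,0.25,0.3,0,0,0,0.4,0,0,0.4,0,0,0,0.4,0,0,0.4,0,0,0,0.4,0,0,0.3,0,0,0,0.4,0,0,0.2,0,0,0,0.4,0,0,0,0,0,0,0.4,0,0,0,0,0,0,0.4,0,0,0,0,0,0,0.4]

```text
t: 34.53
eef_pos: [0.5027, -0.0165, 0.1002]
tool_rot: [0.0, -0.0, 1.0, 0.0]
contact_force: [0.3, 0.0, 0.1]
gripper_width: 0.429
grasp_force: 25.2
```

```bash
python3 -c "
from tr import *
goto(.5028,-.017,.0983,90)"
```

```text
t 34.53 pos [502.7 -16.5 100.2] h 90.01 w 0.429 F [0.3 0.  0.1] gf 25.2
 turn rz units 0.0  shift units(after turn) [-0.   -0.03  0.1 ]  tilt units [ 0.     0.005 -0.   ]
```

Emit:
jog_arm:
  moves: [0,0,0.1,0,0,0,0.4,0,0,0,0,0,0,0.4,0,0,0,0,0,0,0.44,0,0,0,0,0,0,0.46,0,0,0,0,0,0,0.48,0,0,0,0,0,0,0.5,0,0,0,0,0,0,0.51,0,0,0,0,0,0,0.51]

```text
t: 35.2
eef_pos: [0.5025, -0.0164, 0.0981]
tool_rot: [0.0, -0.0, 1.0, 0.0]
contact_force: [0.1, 0.4, -1.3]
gripper_width: 0.51
grasp_force: 7.1
```

Emit:
jog_arm:
  moves: [0,0,-0.1,0,0,0,0.51,0,0,-0.3,0,0,0,0.51,0,0,-0.5,0,0,0,0.51,0,0,-0.7,0,0,0,0.51,0,0,-0.8,0,0,0,0.51,0,0,-0.7,0,0,0,0.51,0,0,-0.3,0,0,0,0.51,0,0,0,0,0,0.16,0.51]

```text
t: 35.87
eef_pos: [0.5038, -0.0164, 0.1682]
tool_rot: [0.002, 0.006, 1.0, 0.0]
contact_force: [0.6, 0.3, -0.3]
gripper_width: 0.504
grasp_force: 7.1
```

Emit:
jog_arm:
  moves: [-0.02,-0.5,0,0,0,0,0.51,-0.02,-0.7,0,0,0,0,0.51,-0.02,-0.75,0,0,0,0,0.51,-0.02,-0.75,0,0,0,0,0.51,-0.02,-0.75,0,0,0,0,0.51,-0.02,-0.75,0,0,0,0,0.51,-0.02,-0.75,0,0,0,0,0.51,0,-0.75,0,0,0,0,0.51]

```text
t: 36.53
eef_pos: [0.5031, -0.132, 0.165]
tool_rot: [-0.001, 0.006, 1.0, -0.0]
contact_force: [-0.3, -0.7, -0.4]
gripper_width: 0.508
grasp_force: 7.1
```

Emit:
jog_arm:
  moves: [0,-0.75,0,0,0,0,0.51,0,-0.75,0,0,0,0,0.51,0,-0.75,0,0,0,0,0.51,0,-0.75,0,0,0,0,0.51,0,-0.75,0,0,0,0,0.51,0,-0.75,0,0,0,0,0.51,0,-0.75,0,0,0,0,0.51,0,-0.75,0,0,0,0,0.51]

```text
t: 37.2
eef_pos: [0.5016, -0.2518, 0.1649]
tool_rot: [-0.001, 0.006, 1.0, 0.0]
contact_force: [-1.4, -0.1, -1.0]
gripper_width: 0.511
grasp_force: 7.1
```

Emit:
jog_arm:
  moves: [0,-0.75,0,0,0,0,0.51,0,-0.82,0,0,0,0,0.51,0,0,0,0,0,0,0.51,0,0,0,0,0,0,0.51,0,0,0,0,0,0,0.51,0,0,0,0,0,0,0.51,0,0,0,0,0,0,0.51,0,0,0,0,0,0,0.51]

```text
t: 37.87
eef_pos: [0.5026, -0.281, 0.166]
tool_rot: [-0.0, 0.005, 1.0, 0.0]
contact_force: [0.5, 0.2, -0.4]
gripper_width: 0.509
grasp_force: 7.1
```

```bash
python3 -c "
from tr import *
goto(.5022,-.2823,.112,89.3)
s=cam('side');t=cam('top');print(info(t,'top'),info(s,'side'))
print('side tray',brasspx(s,225,222,290,262)); print('side rack',brasspx(s,262,290,330,325))
print('top tray',brasspx(t,260,215,300,280))"
```

```text
t 37.87 pos [ 502.6 -281.   166. ] h 89.45 w 0.509 F [ 0.5  0.2 -0.4] gf 7.1
 turn rz units 0.04  shift units(after turn) [ 0.02 -0.07  2.7 ]  tilt units [ 0.005 -0.     0.   ]
('top', 1045, array([279.22, 249.18]), [np.int64(266), np.int64(293), np.int64(221), np.int64(271)], ((279.31719970703125, 246.0044403076172), (50.59469985961914, 26.57745933532715), 88.60282135009766)) ('side', 690, array([255.67, 241.48]), [np.int64(233), np.int64(280), np.int64(229), np.int64(253)], ((256.98651123046875, 241.41893005371094), (18.905881881713867, 45.86731719970703), 80.53767395019531))
side tray [(24, [259.5, 241.0]), (18, [268.2, 239.5])]
side rack [(18, [290.0, 309.5]), (18, [280.0, 311.5])]
top tray [(42, [279.5, 232.0]), (36, [279.3, 242.2])]
```

Emit:
jog_arm:
  moves: [0,-0.06,0.2,0,0,0,0.51,0,0,0.3,0,0,0,0.51,0,0,0.4,0,0,0,0.51,0,0,0.5,0,0,0,0.51,0,0,0.5,0,0,0,0.51,0,0,0.5,0,0,0,0.51,0,0,0.25,0,0,0,0.51,0,0,0,0,0,0,0.51]

```text
t: 38.63
eef_pos: [0.5013, -0.2825, 0.1112]
tool_rot: [-0.001, 0.005, 1.0, 0.001]
contact_force: [-0.8, 0.7, -0.7]
gripper_width: 0.509
grasp_force: 7.1
```

Emit:
jog_arm:
  moves: [0,0,0.15,0,0,0,0.51,0,0,0.15,0,0,0,0.51,0,0,0.15,0,0,0,0.51,0,0,0.15,0,0,0,0.51,0,0,0.15,0,0,0,0.51,0,0,0.1,0,0,0,0.51,0,0,0,0,0,0,0.51,0,0,0,0,0,0,0.51]

```text
t: 39.3
eef_pos: [0.5024, -0.283, 0.096]
tool_rot: [-0.0, 0.005, 1.0, 0.0]
contact_force: [0.3, -0.7, 0.9]
gripper_width: 0.512
grasp_force: 7.1
```

```bash
python3 -c "
from tr import *
goto(.5022,-.2823,.0955,89.3)"
```

```text
t 39.3 pos [ 502.4 -283.    96. ] h 89.38 w 0.512 F [ 0.3 -0.7  0.9] gf 7.1
 turn rz units 0.02  shift units(after turn) [0.01 0.04 0.03]  tilt units [ 0.001 -0.002  0.   ]
```

Emit:
jog_arm:
  moves: [0,0.03,0,0,0,0,0.51,0,0,0,0,0,0,0.48,0,0,0,0,0,0,0.45,0,0,0,0,0,0,0.42,0,0,0,0,0,0,0.4,0,0,0,0,0,0,0.4,0,0,0,0,0,0,0.4,0,0,0,0,0,0,0.4]

```text
t: 39.97
eef_pos: [0.5026, -0.2825, 0.0963]
tool_rot: [0.0, 0.005, 1.0, -0.0]
contact_force: [0.3, 0.2, 2.9]
gripper_width: 0.427
grasp_force: 25.0
```

Emit:
jog_arm:
  moves: [0,0,-0.2,0,0,0,0.4,0,0,-0.4,0,0,0,0.4,0,0,-0.5,0,0,0,0.4,0,0,-0.6,0,0,0,0.4,0,0,-0.6,0,0,0,0.4,0,0,-0.6,0,0,0,0.4,0,0,-0.6,0,0,0,0.4,0,0,-0.4,0,0,0,0.4]

```text
t: 40.63
eef_pos: [0.5031, -0.2828, 0.1763]
tool_rot: [0.001, 0.005, 1.0, -0.0]
contact_force: [0.3, 0.6, -0.7]
gripper_width: 0.428
grasp_force: 25.2
```

Emit:
jog_arm:
  moves: [0.05,0.5,0,0,0,-0.16,0.4,0.06,0.7,0,0,0,0,0.4,0.06,0.75,0,0,0,0,0.4,0.06,0.75,0,0,0,0,0.4,0.06,0.75,0,0,0,0,0.4,0.06,0.75,0,0,0,0,0.4,0.06,0.75,0,0,0,0,0.4,0.06,0.75,0,0,0,0,0.4]

```text
t: 41.3
eef_pos: [0.4924, -0.1667, 0.1737]
tool_rot: [-0.001, -0.001, 1.0, 0.0]
contact_force: [0.7, 0.4, -1.5]
gripper_width: 0.429
grasp_force: 25.2
```

```bash
python3 -c "
from tr import *
goto(.4808,-.017,.13,90)
s=cam('side');t=cam('top');print(info(t,'top'),info(s,'side'))
print('side rack',brasspx(s,262,290,330,325))
print('top tray',brasspx(t,260,215,300,280))"
```

```text
t 41.3 pos [ 492.4 -166.7  173.7] h 90.09 w 0.429 F [ 0.7  0.4 -1.5] gf 25.2
 turn rz units 0.02  shift units(after turn) [0.58 7.49 2.18]  tilt units [ 0.007 -0.014  0.   ]
('top', 989, array([287.14, 238.14]), [np.int64(274), np.int64(302), np.int64(208), np.int64(259)], ((287.5293273925781, 233.99827575683594), (50.67710494995117, 26.424911499023438), 86.633544921875)) ('side', 626, array([267.14, 243.73]), [np.int64(245), np.int64(292), np.int64(232), np.int64(256)], ((268.89019775390625, 243.77597045898438), (19.45899772644043, 46.15528106689453), 80.27242279052734))
side rack [(18, [280.0, 311.5])]
top tray [(72, [289.9, 221.0])]
```

Run:
```python
from ov import *
from tr import *
t=cam('top');s=cam('side');pickle.dump((t,s),open("c3.pkl","wb"))
d0=atz(t,279.31,246.0,.036);d1=atz(t,287.53,234.0,.036);d=d1-d0
e0=atz(s,256.99,241.42,.02);e1=atz(s,268.89,243.78,.02);print(d,e1-e0)
# outline: keep trays' corners via green mask contour
x,y=.4918+d[0],-.017+d[1];hh=90-1.97*-1
mat=box_lines(.491,-.0175,.002,94.8,.18,.15)
L=lambda h:box_lines(x,y,.036,h,.118,.062)
print(x,y)
A=over(t,L(92)+mat,245,190,70,100,6,(0,0,255));B=over(s,L(92)+mat,215,220,95,60,4,(0,0,255))
B2=over(s,[],215,220,95,60,4)
C=np.vstack([B,B2]);C=np.vstack([C,np.zeros((A.shape[0]-C.shape[0],C.shape[1],3),np.uint8)])
cv2.imwrite("pics/m12.png",np.hstack([A,C]))
```

```text
[ 0.02653429 -0.01912094  0.        ] [ 0.02704045 -0.01911523  0.        ]
0.5183342943091513 -0.03612094496883626
```

View pics/m12.png

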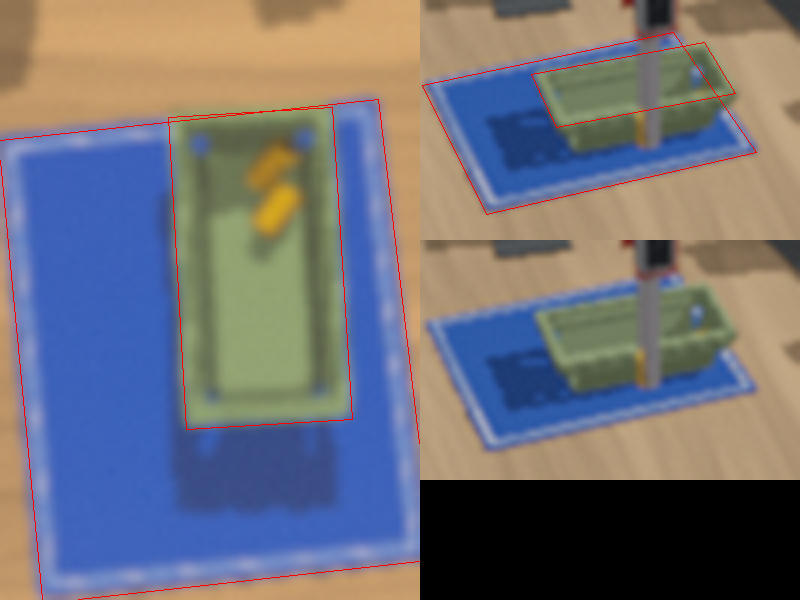

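Run:
```python
from tr import *
t,s=pickle.load(open("c3.pkl","rb"))
for uv in((290.3,217.5),(291.2,225),(289,229.5)): print(uv,atz(t,*uv,.011)[:2])
k=green(t,"top");
cols=range(278,298,3);P=[]
im=t["color"].astype(float);g=im[...,1]-im[...,0]
for x in cols:
    ys=np.nonzero(k[:,x])[0];P.append((x,ys.min(),ys.max()))
print(P);print([np.round(atz(t,x,a-.5,.036)[:2],4).tolist() for x,a,b in P],[np.round(atz(t,x,b+.5,.036)[:2],4).tolist() for x,a,b in P])
# mat upper edge: blue dominance vs wood
bd=im[...,0]-im[...,2]
for x in(250,256,262,268,303,305):
    c=bd[195:225,x]; i=np.nonzero(c>-10)[0][0]; y=195+i-1+(-10-c[i-1])/(c[i]-c[i-1]); print(x,round(y,2),np.round(atz(t,x,y,.002)[:2],4))
print("goto");goto(.5083,-.036,.13,91.5)
```

```text
(290.3, 217.5) [ 0.55914066 -0.04329131]
(291.2, 225) [ 0.54152933 -0.04489598]
(289, 229.5) [ 0.53117061 -0.03951608]
[(278, np.int64(210), np.int64(259)), (281, np.int64(210), np.int64(259)), (284, np.int64(209), np.int64(259)), (287, np.int64(209), np.int64(259)), (290, np.int64(209), np.int64(259)), (293, np.int64(209), np.int64(259)), (296, np.int64(209), np.int64(258))]
[[0.5746, -0.0154], [0.5744, -0.0223], [0.5765, -0.0291], [0.5764, -0.0359], [0.5762, -0.0428], [0.576, -0.0496], [0.5759, -0.0564]] [[0.4616, -0.0129], [0.4614, -0.0196], [0.4613, -0.0263], [0.4611, -0.0329], [0.4609, -0.0396], [0.4608, -0.0463], [0.4628, -0.0531]]
250 211.32 [0.5775 0.051 ]
256 210.66 [0.5787 0.0368]
262 210.16 [0.5796 0.0227]
268 209.52 [0.5808 0.0085]
303 206.06 [ 0.5869 -0.0741]
305 205.72 [ 0.5876 -0.0789]
goto
t 41.5 pos [ 492.9 -168.   173.9] h 90.11 w 0.432 F [ 0.2 -0.9 -1. ] gf 25.2
 turn rz units -0.35  shift units(after turn) [-0.94  6.58  2.2 ]  tilt units [ 0.    -0.006  0.   ]
```

Emit:
jog_arm:
  moves: [-0.1,0.5,0,0,0,-0.35,0.4,-0.1,0.7,0,0,0,0,0.4,-0.1,0.75,0,0,0,0,0.4,-0.1,0.75,0,0,0,0,0.4,-0.1,0.75,0,0,0,0,0.4,-0.1,0.75,0,0,0,0,0.4,-0.1,0.75,0,0,0,0,0.4,-0.1,0.75,0,0,0,0,0.4]

```text
t: 42.17
eef_pos: [0.5066, -0.0536, 0.174]
tool_rot: [-0.0, -0.012, 1.0, -0.0]
contact_force: [-0.4, 0.1, -0.4]
gripper_width: 0.429
grasp_force: 25.2
```

Emit:
jog_arm:
  moves: [-0.14,0.88,0,0,0,0,0.4,0,0,0,0,0,0,0.4,0,0,0.5,0,0,0,0.4,0,0,0.6,0,0,0,0.4,0,0,0.6,0,0,0,0.4,0,0,0.4,0,0,0,0.4,0,0,0,0,0,0,0.4,0,0,0,0,0,0,0.4]

```text
t: 42.83
eef_pos: [0.5084, -0.0373, 0.1315]
tool_rot: [-0.001, -0.012, 1.0, -0.0]
contact_force: [0.6, -0.2, -0.9]
gripper_width: 0.432
grasp_force: 25.2
```

```bash
python3 -c "
from tr import *
goto(.5083,-.036,.0965,91.5)
s=cam('side');print(info(s,'side'))"
```

```text
t 42.83 pos [508.4 -37.3 131.5] h 91.36 w 0.432 F [ 0.6 -0.2 -0.9] gf 25.2
 turn rz units -0.03  shift units(after turn) [0.   0.06 1.75]  tilt units [-0.005 -0.02  -0.   ]
('side', 714, array([268.14, 244.09]), [np.int64(245), np.int64(292), np.int64(232), np.int64(256)], ((269.0540771484375, 243.8242950439453), (19.399080276489258, 46.19611740112305), 80.53767395019531))
```

Emit:
jog_arm:
  moves: [0.03,0.05,0.3,0,0,0,0.4,0,0,0.4,0,0,0,0.4,0,0,0.4,0,0,0,0.4,0,0,0.35,0,0,0,0.4,0,0,0.2,0,0,0,0.4,0,0,0,0,0,0,0.4,0,0,0,0,0,0,0.4,0,0,0,0,0,0,0.4]

```text
t: 43.55
eef_pos: [0.5084, -0.0355, 0.0992]
tool_rot: [0.0, -0.012, 1.0, 0.0]
contact_force: [-0.3, 0.1, -1.5]
gripper_width: 0.428
grasp_force: 25.2
```

```bash
python3 -c "
from tr import *
goto(.5083,-.036,.0963,91.5)"
```

```text
t 43.55 pos [508.4 -35.5  99.2] h 91.41 w 0.428 F [-0.3  0.1 -1.5] gf 25.2
 turn rz units -0.02  shift units(after turn) [ 0.01 -0.02  0.15]  tilt units [ 0.     0.004 -0.   ]
```

Emit:
jog_arm:
  moves: [0,0,0.13,0,0,0,0.4,0,0,0,0,0,0,0.4,0,0,0,0,0,0,0.44,0,0,0,0,0,0,0.46,0,0,0,0,0,0,0.48,0,0,0,0,0,0,0.5,0,0,0,0,0,0,0.51,0,0,0,0,0,0,0.51]

```text
t: 44.22
eef_pos: [0.5083, -0.0355, 0.0965]
tool_rot: [0.0, -0.012, 1.0, 0.0]
contact_force: [-0.1, -0.5, -1.2]
gripper_width: 0.511
grasp_force: 7.1
```

Emit:
jog_arm:
  moves: [0,0,-0.1,0,0,0,0.51,0,0,-0.3,0,0,0,0.51,0,0,-0.5,0,0,0,0.51,0,0,-0.7,0,0,0,0.51,0,0,-0.8,0,0,0,0.51,0,0,-0.8,0,0,0,0.51,0,0,-0.3,0,0,0,0.51,0,0,0,0,0,0.53,0.51]

```text
t: 44.88
eef_pos: [0.5096, -0.0355, 0.1689]
tool_rot: [0.002, 0.006, 1.0, 0.0]
contact_force: [0.3, 0.9, -0.2]
gripper_width: 0.512
grasp_force: 7.1
```

Emit:
jog_arm:
  moves: [0.08,-0.5,0,0,0,0,0.51,0.08,-0.7,0,0,0,0,0.51,0.08,-0.75,0,0,0,0,0.51,0.08,-0.75,0,0,0,0,0.51,0.08,-0.75,0,0,0,0,0.51,0.08,-0.75,0,0,0,0,0.51,0.08,-0.75,0,0,0,0,0.51,0.08,-0.75,0,0,0,0,0.51]

```text
t: 45.55
eef_pos: [0.4932, -0.1508, 0.1662]
tool_rot: [-0.0, 0.006, 1.0, -0.0]
contact_force: [0.5, 0.3, -1.1]
gripper_width: 0.504
grasp_force: 7.1
```

Emit:
jog_arm:
  moves: [0.08,-0.75,0,0,0,0,0.51,0.08,-0.75,0,0,0,0,0.51,0.08,-0.75,0,0,0,0,0.51,0.08,-0.75,0,0,0,0,0.51,0.08,-0.75,0,0,0,0,0.51,0.08,-0.75,0,0,0,0,0.51,0.08,-0.75,0,0,0,0,0.51,0.08,-0.75,0,0,0,0,0.51]

```text
t: 46.22
eef_pos: [0.4787, -0.2705, 0.1661]
tool_rot: [-0.001, 0.006, 1.0, 0.0]
contact_force: [0.6, -0.3, 0.5]
gripper_width: 0.511
grasp_force: 7.1
```

Emit:
jog_arm:
  moves: [0,-0.6,0,0,0,0,0.51,0,0,0,0,0,0,0.51,0,0,0,0,0,0,0.51,0,0,0,0,0,0,0.51,0,0,0,0,0,0,0.51,0,0,0,0,0,0,0.51,0,0,0,0,0,0,0.51,0,0,0,0,0,0,0.51]

```text
t: 46.88
eef_pos: [0.4798, -0.2806, 0.1665]
tool_rot: [0.0, 0.006, 1.0, 0.0]
contact_force: [-0.1, -0.2, -0.6]
gripper_width: 0.507
grasp_force: 7.1
```

```bash
python3 -c "
from tr import *
goto(.480,-.2816,.0955,89.3)
s=cam('side');t=cam('top');print(info(t,'top'),info(s,'side'))
print('side tray',brasspx(s,225,222,300,262)); print('side rack',brasspx(s,262,290,330,325))
print('top tray',brasspx(t,260,205,310,280))
p=[.5083,-.036,.015];print(proj(s,p),proj(t,p))"
```

```text
t 46.88 pos [ 479.8 -280.6  166.5] h 89.35 w 0.507 F [-0.1 -0.2 -0.6] gf 7.1
 turn rz units 0.01  shift units(after turn) [-0.01 -0.05  3.55]  tilt units [ 0.002  0.    -0.   ]
('top', 912, array([286.98, 238.4 ]), [np.int64(274), np.int64(302), np.int64(208), np.int64(259)], ((287.5311279296875, 234.01329040527344), (50.66461181640625, 26.466585159301758), 86.53176879882812)) ('side', 400, array([258.91, 244.98]), [np.int64(245), np.int64(271), np.int64(235), np.int64(256)], ((258.7040710449219, 245.6256561279297), (19.339359283447266, 25.629850387573242), 81.02737426757812))
side tray [(18, [263.9, 244.7])]
side rack [(18, [280.0, 311.5])]
top tray [(22, [284.5, 208.0]), (74, [289.9, 220.9]), (31, [287.3, 239.3])]
[[263.89587654 247.64013631]] [[287.7530734  239.23653706]]
```

Third standing in the tray. Now the last.

Emit:
jog_arm:
  moves: [0,-0.03,0.2,0,0,0,0.51,0,0,0.3,0,0,0,0.51,0,0,0.4,0,0,0,0.51,0,0,0.5,0,0,0,0.51,0,0,0.5,0,0,0,0.51,0,0,0.5,0,0,0,0.51,0,0,0.25,0,0,0,0.51,0,0,0,0,0,0,0.51]

```text
t: 47.65
eef_pos: [0.4786, -0.2812, 0.1116]
tool_rot: [-0.001, 0.006, 1.0, 0.001]
contact_force: [0.1, -0.3, -0.8]
gripper_width: 0.505
grasp_force: 7.1
```

Emit:
jog_arm:
  moves: [0,0,0.15,0,0,0,0.51,0,0,0.15,0,0,0,0.51,0,0,0.15,0,0,0,0.51,0,0,0.15,0,0,0,0.51,0,0,0.15,0,0,0,0.51,0,0,0.1,0,0,0,0.51,0,0,0,0,0,0,0.51,0,0,0,0,0,0,0.51]

```text
t: 48.32
eef_pos: [0.4796, -0.2817, 0.0964]
tool_rot: [-0.0, 0.006, 1.0, 0.0]
contact_force: [0.7, -0.3, -0.5]
gripper_width: 0.51
grasp_force: 7.1
```

```bash
python3 -c "
from tr import *
goto(.480,-.2816,.0955,89.3)"
```

```text
t 48.32 pos [ 479.6 -281.7   96.4] h 89.3 w 0.51 F [ 0.7 -0.3 -0.5] gf 7.1
 turn rz units -0.0  shift units(after turn) [-0.02  0.    0.04]  tilt units [ 0.002 -0.002  0.   ]
```

Emit:
jog_arm:
  moves: [0,0,0,0,0,0,0.51,0,0,0,0,0,0,0.48,0,0,0,0,0,0,0.45,0,0,0,0,0,0,0.42,0,0,0,0,0,0,0.4,0,0,0,0,0,0,0.4,0,0,0,0,0,0,0.4,0,0,0,0,0,0,0.4]

```text
t: 48.98
eef_pos: [0.4798, -0.2818, 0.0967]
tool_rot: [0.0, 0.006, 1.0, -0.0]
contact_force: [-0.2, -0.2, 2.8]
gripper_width: 0.425
grasp_force: 25.0
```

Emit:
jog_arm:
  moves: [0,0,-0.2,0,0,0,0.4,0,0,-0.4,0,0,0,0.4,0,0,-0.5,0,0,0,0.4,0,0,-0.6,0,0,0,0.4,0,0,-0.6,0,0,0,0.4,0,0,-0.6,0,0,0,0.4,0,0,-0.6,0,0,0,0.4,0,0,-0.4,0,0,0,0.4]

```text
t: 49.65
eef_pos: [0.4803, -0.2822, 0.1769]
tool_rot: [0.001, 0.006, 1.0, -0.0]
contact_force: [0.8, -0.3, -1.7]
gripper_width: 0.428
grasp_force: 25.2
```

Emit:
jog_arm:
  moves: [-0.04,0.5,0,0,0,-0.55,0.4,-0.04,0.7,0,0,0,0,0.4,-0.04,0.75,0,0,0,0,0.4,-0.04,0.75,0,0,0,0,0.4,-0.04,0.75,0,0,0,0,0.4,-0.04,0.75,0,0,0,0,0.4,-0.04,0.75,0,0,0,0,0.4,-0.04,0.75,0,0,0,0,0.4]

```text
t: 50.32
eef_pos: [0.4831, -0.1659, 0.1742]
tool_rot: [-0.0, -0.014, 1.0, 0.0]
contact_force: [0.2, -0.5, -0.8]
gripper_width: 0.43
grasp_force: 25.2
```

```bash
python3 -c "
from tr import *
goto(.4864,-.035,.0965,91.5)
s=cam('side');t=cam('top');print(info(t,'top'),info(s,'side'))
print('side rack',brasspx(s,262,290,330,325))"
```

```text
t 50.32 pos [ 483.1 -165.9  174.2] h 91.64 w 0.43 F [ 0.2 -0.5 -0.8] gf 25.2
 turn rz units 0.04  shift units(after turn) [-0.34  6.54  3.89]  tilt units [ 0.006 -0.009  0.   ]
('top', 944, array([287.08, 238.08]), [np.int64(274), np.int64(302), np.int64(208), np.int64(259)], ((287.4991149902344, 233.98495483398438), (50.7251091003418, 26.527080535888672), 86.53176879882812)) ('side', 604, array([268.17, 243.52]), [np.int64(245), np.int64(292), np.int64(232), np.int64(256)], ((268.97283935546875, 243.64776611328125), (19.54791831970215, 46.268096923828125), 79.87532806396484))
side rack []
```

Emit:
jog_arm:
  moves: [-0.04,0.75,0,0,0,0,0.4,-0.04,0.75,0,0,0,0,0.4,-0.04,0.75,0,0,0,0,0.4,-0.04,0.75,0,0,0,0,0.4,-0.04,0.75,0,0,0,0,0.4,-0.04,0.75,0,0,0,0,0.4,-0.04,0.75,0,0,0,0,0.4,-0.04,0.75,0,0,0,0,0.4]

```text
t: 51.08
eef_pos: [0.4865, -0.0473, 0.1744]
tool_rot: [-0.0, -0.013, 1.0, -0.0]
contact_force: [0.9, -0.8, -1.5]
gripper_width: 0.428
grasp_force: 25.2
```

Emit:
jog_arm:
  moves: [-0.02,0.45,0,0,0,0,0.4,0,0,0,0,0,0,0.4,0,0,0.5,0,0,0,0.4,0,0,0.6,0,0,0,0.4,0,0,0.6,0,0,0,0.4,0,0,0.4,0,0,0,0.4,0,0,0,0,0,0,0.4,0,0,0,0,0,0,0.4]

```text
t: 51.75
eef_pos: [0.4864, -0.0393, 0.1319]
tool_rot: [-0.001, -0.013, 1.0, -0.0]
contact_force: [1.0, 0.6, -1.1]
gripper_width: 0.434
grasp_force: 25.2
```

```bash
python3 -c "
from tr import *
goto(.4864,-.035,.0967,91.5)"
```

```text
t 51.75 pos [486.4 -39.3 131.9] h 91.44 w 0.434 F [ 1.   0.6 -1.1] gf 25.2
 turn rz units -0.01  shift units(after turn) [-0.    0.22  1.76]  tilt units [-0.005 -0.02  -0.   ]
```

Emit:
jog_arm:
  moves: [0.03,0.2,0.3,0,0,0,0.4,0,0,0.4,0,0,0,0.4,0,0,0.4,0,0,0,0.4,0,0,0.35,0,0,0,0.4,0,0,0.2,0,0,0,0.4,0,0,0.13,0,0,0,0.4,0,0,0,0,0,0,0.4,0,0,0,0,0,0,0.4]

```text
t: 52.42
eef_pos: [0.4862, -0.0346, 0.0968]
tool_rot: [-0.0, -0.013, 1.0, -0.0]
contact_force: [-0.1, 0.0, -1.2]
gripper_width: 0.427
grasp_force: 25.2
```

Emit:
jog_arm:
  moves: [0,0,0,0,0,0,0.4,0,0,0,0,0,0,0.4,0,0,0,0,0,0,0.44,0,0,0,0,0,0,0.46,0,0,0,0,0,0,0.48,0,0,0,0,0,0,0.5,0,0,0,0,0,0,0.51,0,0,0,0,0,0,0.51]

```text
t: 53.08
eef_pos: [0.4862, -0.0345, 0.0969]
tool_rot: [0.0, -0.013, 1.0, 0.0]
contact_force: [-0.5, 0.5, -1.4]
gripper_width: 0.511
grasp_force: 7.1
```

Emit:
jog_arm:
  moves: [0,0,-0.1,0,0,0,0.51,0,0,-0.3,0,0,0,0.51,0,0,-0.5,0,0,0,0.51,0,0,-0.8,0,0,0,0.51,0,0,-0.8,0,0,0,0.51,0,0,-0.8,0,0,0,0.51,0,0,-0.8,0,0,0,0.51,0,0,-0.8,0,0,0,0.51]

```text
t: 53.75
eef_pos: [0.4862, -0.0346, 0.1968]
tool_rot: [0.001, -0.013, 1.0, 0.0]
contact_force: [0.4, -0.8, -1.4]
gripper_width: 0.512
grasp_force: 7.1
```

```bash
python3 -c "
from tr import *
goto(.687,.0629,.205,102.2)
s=cam('side');print(info(s,'side'));print('side tray',brasspx(s,225,222,300,262)); print('side rack',brasspx(s,262,290,330,325))"
```

```text
t 53.75 pos [486.2 -34.6 196.8] h 91.49 w 0.512 F [ 0.4 -0.8 -1.4] gf 7.1
 turn rz units -2.68  shift units(after turn) [-10.84   2.64  -0.41]  tilt units [ 0.001  0.015 -0.   ]
('side', 682, array([268.8 , 243.57]), [np.int64(245), np.int64(292), np.int64(232), np.int64(256)], ((268.8863220214844, 243.6632080078125), (19.54791831970215, 46.092308044433594), 79.87532806396484))
side tray [(19, [263.9, 244.7]), (24, [256.1, 245.9])]
side rack []
```

Emit:
jog_arm:
  moves: [0,0,-0.1,0,0,-0.67,0.51,0,0,-0.1,0,0,-0.67,0.51,0,0,-0.1,0,0,-0.67,0.51,0,0,-0.1,0,0,-0.67,0.51,-0.6,0.14,0,0,0,0,0.51,-0.7,0.17,0,0,0,0,0.51,-0.7,0.17,0,0,0,0,0.51,-0.7,0.17,0,0,0,0,0.51]

```text
t: 54.47
eef_pos: [0.5376, -0.0096, 0.2032]
tool_rot: [0.0, -0.106, 0.994, 0.0]
contact_force: [-0.1, -1.7, -0.9]
gripper_width: 0.511
grasp_force: 7.1
```

Emit:
jog_arm:
  moves: [-0.7,0.17,0,0,0,0,0.51,-0.7,0.17,0,0,0,0,0.51,-0.7,0.17,0,0,0,0,0.51,-0.7,0.17,0,0,0,0,0.51,-0.7,0.17,0,0,0,0,0.51,-0.7,0.17,0,0,0,0,0.51,-0.7,0.17,0,0,0,0,0.51,-0.7,0.17,0,0,0,0,0.51]

```text
t: 55.13
eef_pos: [0.6412, 0.041, 0.2028]
tool_rot: [0.0, -0.106, 0.994, 0.0]
contact_force: [0.8, -0.2, -0.0]
gripper_width: 0.507
grasp_force: 7.1
```

Emit:
jog_arm:
  moves: [-0.7,0.17,0,0,0,0,0.51,-0.7,0.17,0,0,0,0,0.51,-0.7,0.17,0,0,0,0,0.51,-0.44,0.12,0,0,0,0,0.51,0,0,0,0,0,0,0.51,0,0,0,0,0,0,0.51,0,0,0,0,0,0,0.51,0,0,0,0,0,0,0.51]

```text
t: 55.8
eef_pos: [0.6863, 0.0623, 0.2029]
tool_rot: [-0.0, -0.106, 0.994, -0.0]
contact_force: [0.0, 0.3, -0.6]
gripper_width: 0.511
grasp_force: 7.1
```

Run:
```python
from tr import *
goto(.687,.0629,.18,102.2)
# compare tongs tip in side view with c1 (taken at 686.8,63,205.2,h 89.35): lowest gray leg rows below predicted tip
t,s0=pickle.load(open("c1.pkl","rb"));s=cam("side");o=get_obs()
for c,p in((s0,np.array([.6868,.063,.2052])),(s,o["eef_pos"])):
    tip=proj(c,p-[0,0,.0854])[0];u,v=np.round(tip).astype(int);im=c["color"].astype(int)
    sub=im[v-14:v+8,u-7:u+8]; g=(np.ptp(sub,axis=2)<28); 
    print(np.round(tip,1),[(int(v-14+i),"".join("#" if b else "." for b in r)) for i,r in enumerate(g)])
```

```text
t 55.8 pos [686.3  62.3 202.9] h 102.17 w 0.511 F [ 0.   0.3 -0.6] gf 7.1
 turn rz units -0.01  shift units(after turn) [-0.04  0.02  1.15]  tilt units [-0.003 -0.007 -0.   ]
[317.8 185.1] [(171, '....########...'), (172, '....########...'), (173, '.....#######...'), (174, '......#####....'), (175, '......#####....'), (176, '......#####....'), (177, '......####.....'), (178, '.....######....'), (179, '.....######....'), (180, '.....######....'), (181, '.....######....'), (182, '.....######....'), (183, '.....######....'), (184, '.......####....'), (185, '........###....'), (186, '........##.....'), (187, '...............'), (188, '...............'), (189, '...............'), (190, '...............'), (191, '...............'), (192, '....##.........')]
[317.7 185.9] [(172, '....#########..'), (173, '....#########..'), (174, '.....###.###...'), (175, '.....##..###...'), (176, '.....##..##....'), (177, '.....##..##....'), (178, '....###..##....'), (179, '....###..##....'), (180, '....###.####...'), (181, '....###.####...'), (182, '...#########...'), (183, '....########...'), (184, '........###....'), (185, '........###....'), (186, '........###....'), (187, '.........##....'), (188, '...............'), (189, '...............'), (190, '...............'), (191, '...............'), (192, '....##.........'), (193, '########.......')]
```

Emit:
jog_arm:
  moves: [-0.04,0.02,0.2,0,0,0,0.51,0,0,0.3,0,0,0,0.51,0,0,0.4,0,0,0,0.51,0,0,0.3,0,0,0,0.51,0,0,0.3,0,0,0,0.51,0,0,0.2,0,0,0,0.51,0,0,0,0,0,0,0.51,0,0,0,0,0,0,0.51]

```text
t: 56.52
eef_pos: [0.6874, 0.0635, 0.1685]
tool_rot: [-0.0, -0.106, 0.994, -0.0]
contact_force: [-0.3, 0.7, -0.6]
gripper_width: 0.512
grasp_force: 7.1
```

```bash
python3 -c "
from tr import *
goto(.687,.0629,.0935,102.2)"
```

```text
t 56.52 pos [687.4  63.5 168.5] h 102.22 w 0.512 F [-0.3  0.7 -0.6] gf 7.1
 turn rz units 0.01  shift units(after turn) [ 0.03 -0.03  3.75]  tilt units [ 0.001 -0.009  0.   ]
```

Emit:
jog_arm:
  moves: [0,-0.02,0.2,0,0,0,0.51,0,0,0.3,0,0,0,0.51,0,0,0.4,0,0,0,0.51,0,0,0.4,0,0,0,0.51,0,0,0.4,0,0,0,0.51,0,0,0.4,0,0,0,0.51,0,0,0,0,0,0,0.51,0,0,0,0,0,0,0.51]

```text
t: 57.18
eef_pos: [0.6872, 0.0631, 0.126]
tool_rot: [-0.001, -0.106, 0.994, -0.0]
contact_force: [0.4, 0.1, 0.1]
gripper_width: 0.509
grasp_force: 7.1
```

```bash
python3 -c "
from tr import *
goto(.687,.0629,.0935,102.2)"
```

```text
t 57.18 pos [687.2  63.1 126. ] h 102.22 w 0.509 F [0.4 0.1 0.1] gf 7.1
 turn rz units 0.0  shift units(after turn) [ 0.01 -0.01  1.62]  tilt units [ 0.001 -0.022  0.   ]
```

Emit:
jog_arm:
  moves: [0,0,0.3,0,0,0,0.51,0,0,0.4,0,0,0,0.51,0,0,0.3,0,0,0,0.51,0,0,0.3,0,0,0,0.51,0,0,0.15,0,0,0,0.51,0,0,0,0,0,0,0.51,0,0,0,0,0,0,0.51,0,0,0,0,0,0,0.51]

```text
t: 57.85
eef_pos: [0.6879, 0.0632, 0.0982]
tool_rot: [0.0, -0.106, 0.994, 0.0]
contact_force: [0.1, 0.1, -1.3]
gripper_width: 0.513
grasp_force: 7.1
```

Emit:
jog_arm:
  moves: [0,0,0.05,0,0,0,0.51,0,0,0,0,0,0,0.51,0,0,0.05,0,0,0,0.51,0,0,0,0,0,0,0.51,0,0,0,0,0,0,0.51,0,0,0,0,0,0,0.51,0,0,0,0,0,0,0.51,0,0,0,0,0,0,0.51]

```text
t: 58.52
eef_pos: [0.6876, 0.0631, 0.0959]
tool_rot: [-0.0, -0.106, 0.994, 0.0]
contact_force: [-0.0, 0.1, -0.3]
gripper_width: 0.508
grasp_force: 7.1
```

```bash
python3 -c "
from tr import *
goto(.687,.0629,.0935,102.2)"
```

```text
t 58.52 pos [687.6  63.1  95.9] h 102.22 w 0.508 F [-0.   0.1 -0.3] gf 7.1
 turn rz units 0.0  shift units(after turn) [ 0.03 -0.    0.12]  tilt units [ 0. -0.  0.]
```

Emit:
jog_arm:
  moves: [0.02,0,0.05,0,0,0,0.51,0,0,0.05,0,0,0,0.51,0,0,0.04,0,0,0,0.51,0,0,0,0,0,0,0.51,0,0,0,0,0,0,0.51,0,0,0,0,0,0,0.51,0,0,0,0,0,0,0.51,0,0,0,0,0,0,0.51]

```text
t: 59.18
eef_pos: [0.6872, 0.063, 0.0933]
tool_rot: [0.0, -0.106, 0.994, 0.0]
contact_force: [-2.6, -0.1, 4.1]
gripper_width: 0.511
grasp_force: 7.1
```

Emit:
jog_arm:
  moves: [0,0,0,0,0,0,0.54,0,0,0,0,0,0,0.58,0,0,0,0,0,0,0.7,0,0,0,0,0,0,0.85,0,0,0,0,0,0,1,0,0,0,0,0,0,1,0,0,0,0,0,0,1,0,0,-0.1,0,0,0,1]

```text
t: 59.85
eef_pos: [0.687, 0.063, 0.0947]
tool_rot: [-0.0, -0.106, 0.994, -0.0]
contact_force: [-0.7, 0.4, -0.6]
gripper_width: 0.999
grasp_force: 0.0
```

Emit:
jog_arm:
  moves: [0,0,-0.3,0,0,0,1,0,0,-0.5,0,0,0,1,0,0,-0.7,0,0,0,1,0,0,-0.8,0,0,0,1,0,0,-0.8,0,0,0,1,0,0,-0.8,0,0,0,1,0,0,-0.8,0,0,0,1,0,0,-0.8,0,0,0,1]

```text
t: 60.52
eef_pos: [0.6876, 0.063, 0.2078]
tool_rot: [0.001, -0.106, 0.994, 0.0]
contact_force: [-0.8, 0.4, 0.2]
gripper_width: 0.995
grasp_force: 0.0
```

Emit:
jog_arm:
  moves: [0,0.8,-0.5,0,0,0,1,0,0.8,0,0,0,0,1,0,0.8,0,0,0,0,1,0,0.8,0,0,0,0,1,0,0.8,0,0,0,0,1,0,0.8,0,0,0,0,1,0,0.8,0,0,0,0,1,0,0.8,0,0,0,0,1]

```text
t: 61.18
eef_pos: [0.6594, 0.19, 0.2145]
tool_rot: [-0.0, -0.107, 0.994, -0.0]
contact_force: [0.4, 0.0, 0.7]
gripper_width: 0.997
grasp_force: 0.0
```

Run:
```python
from tr import *
goto(.687,.0629,.2,102.2)
s=cam('side');t=cam('top')
t0=pickle.load(open("top0.pkl","rb"));s0=pickle.load(open("side0.pkl","rb"))
for n,c,c0,r in(("top",t,t0,(slice(135,180),slice(220,262))),("side",s,s0,(slice(165,235),slice(295,345)))):
    d=np.abs(c["color"][r].astype(int)-c0["color"][r]).max(2)
    red=lambda c:(lambda im:((im[...,2]-im[...,1]>70)).astype(np.uint8))(c["color"][r].astype(int))
    a,b=red(c0),red(c)
    f=lambda m:(int(m.sum()),np.round([v.mean() for v in np.nonzero(m)],2))
    print(n,"diff>40:",(d>40).sum(),"red",f(a),f(b))
print(info(t,'top'),info(s,'side'));print('side tray',brasspx(s,225,222,300,262),'rack',brasspx(s,262,290,330,325));print('top tray',brasspx(t,260,212,310,280))
```

```text
t 61.18 pos [659.4 190.  214.5] h 102.25 w 0.997 F [0.4 0.  0.7] gf 0.0
 turn rz units 0.01  shift units(after turn) [-0.   -6.51  0.73]  tilt units [-0.    -0.013 -0.   ]
top diff>40: 0 red (55, array([14.13, 17.58])) (61, array([13.8 , 17.79]))
side diff>40: 0 red (394, array([18.8 , 17.29])) (392, array([18.63, 17.23]))
('top', 881, array([286.97, 237.75]), [np.int64(274), np.int64(302), np.int64(208), np.int64(259)], ((287.5009460449219, 234.01512145996094), (50.66461181640625, 26.527080535888672), 86.53176879882812)) ('side', 680, array([268.78, 243.58]), [np.int64(245), np.int64(292), np.int64(232), np.int64(256)], ((268.8863220214844, 243.6632080078125), (19.54791831970215, 46.092308044433594), 79.87532806396484))
side tray [(19, [263.9, 244.7]), (24, [256.1, 245.9])] rack []
top tray [(72, [289.9, 220.7]), (22, [286.9, 239.9]), (32, [287.0, 248.0])]
```

```bash
python3 -c "
from h import *
print(hand_in())"
```

```text
the job is handed in; nothing more can be done
None
```

I handed the job in: all four brass spacers are in the top tray on the mat and the tongs are home in their stand; the tray was knocked mid-run, leaving two spacers lying down and its rim by my measurement 5 mm inside the mat's edge.

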